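# Fit the crank on the bending tester and set its dial

## Task

Pick up the crank with the cross-shaped hole, index it to the cross-splined shaft on the tester's sloping console and push it fully home. Then turn the shaft until the pointer on the dial's far rim is in line with the fixed mark, and let go, leaving the crank on the shaft and everything else on the bench where it stands.

Things in the scene. Friction and masses are not known exactly. Their poses are not given: they have to be found in the camera images.
- crank: Loose steel crank, 0.32 kg, lying hub-down. Hub: block 32 x 32 mm, 45 mm tall, with a cross-shaped hole right through, alike every quarter turn. Origin: centre of the hub's underside; z up along the hole; x along the arm (14 mm wide, 8 to 18 mm above the underside, ending in a knob 90 mm from the hole's axis). Centre of mass near the hub. Pinch the hub's upper half on the faces either side of the arm.
- hub_top (a point): Centre of the crank hub's top, 45 mm above its underside. The hole: two crossed slots, each 8.2 mm wide and 25 mm long, along the crank's x and y.
- knob (a point): In the crank's round black knob, 18 mm across, parallel to the hole; this point is 90 mm from the hole's axis and 45 mm above the underside; the knob reaches from 18 to 62 mm. Pinch it to swing the crank.
- plain_lever: Look-alike that does not fit, to be left where it lies (pushed 30 mm at most): round hub 34 mm across, 34 mm tall, round 16 mm hole, arm end 72 mm from its axis, no knob. Origin: centre of the hub's underside; x along its arm. It and the crank lie in either of two places.
- console: Fixed frame of the shaft on the tester's sloping console. Origin: on the shaft axis at the top of its 36 mm wide collar, where the crank's underside rests when fully home, about 110 mm above the bench. z along the shaft, outward, 32 degrees off vertical, leaning to the robot; x up the slope, away from the robot. The console's flat surface is 18 mm below the origin; the dial's, 9 mm.
- tester: The tester: fixed white housing on a black base 270 x 230 mm; origin under it; its sloping console, 200 mm wide, faces the robot (-x); top rear edge 160 mm above the bench. It stands anywhere within some 10 cm, turned up to 0.25 rad.
- rib_top (a point): On the shaft axis, 21 mm above the collar: top of the four ribs, a cross 22 mm over the tips, each 6 mm thick, the last 3 mm narrowed by 2 mm. In the hole they have 1.1 mm side play, about 0.1 rad of turning play.
- shaft_tip (a point): Coned tip of the shaft's round centre pin (9.2 mm across), on the axis, 31 mm above the collar and 10 mm above the ribs: the pin centres the hub before the ribs meet it.
- mark (a point): Top near edge of the fixed mark: a dark upright fin, 4 mm wide, 64 to 78 mm from the shaft axis along the console's +x, just beyond the dial's far rim.
- spindle (a joint): Angle of dial and shaft, rad, about the console's z (+ anticlockwise seen from above), -1.9 to 1.9, starts 0.7 to 1.4. It is the angle of the dark pointer on the rim of the 112 mm dial from the console's +x: 0 is in line with the mark. Stiff (0.25 N m), stays put. The ribs stand at this angle plus an offset of up to 0.5 rad either way, new each run: feel (press 5 N, rotate until it drops) or look.
- weight_a: Bystander: small steel cylinder weight, 24 mm across, 30 mm tall; origin at the centre of its underside. Leave it where it stands (it may be pushed no more than 30 mm).
- weight_b: Bystander: steel cylinder weight, 32 mm across, 36 mm tall; origin at the centre of its underside. Leave it where it stands (it may be pushed no more than 30 mm).
- jar: Bystander: closed glass jar, 64 mm across, 80 mm tall; origin at the centre of its underside. Leave it where it stands (it may be pushed no more than 30 mm).
- bottle: Bystander: white bottle, 60 mm across, 130 mm tall; origin at the centre of its underside. Leave it where it stands (it may be pushed no more than 30 mm).
- wrench: Bystander: steel wrench lying on the bench; origin at the centre of its underside. Leave it where it stands (it may be pushed no more than 30 mm).

How it is judged:
By the outcome, as a careful person would: the job done as asked, in the order asked, and still so for the second after the job is handed in, with the robot touching nothing.
It also fails if it takes over 61 s, if anything falls off the work surface, if the arm or the gripper's body presses on something with over 40 N, if the wrist force passes 120 N, or if a joint passes its speed limit or range.

## Robot

A 6-joint arm with a two-finger parallel gripper is mounted at the origin on the work surface. World frame = base frame: x ahead of the robot, y to its left, z up, the work surface at z = 0. Lengths are in mm, angles in rad, forces in N, time in s.
With the tool pointing down it reaches from about 325 to 775 mm from the base axis. Payload 9.3 kg.
Tool frame: the origin (TCP) lies midway between the tips of the shut fingers; the grasp point (between the pads) lies 19 mm behind it; z points along the fingers, y is the direction in which the jaws open and shut (so a half turn about z gives the same grasp; the last joint's range is limited). The gripper opens to 85 mm and grips with 20 to 120 N. Pads are 22 mm wide; open, the fingers measure 114 mm over their backs; the gripper's body (76 mm by 85 mm) begins 54 mm behind the grasp point. The pads swing forward as they close: fully open they stand 13 mm farther back than shut.
Start: joints at [1.072, 0.259, 0.021, 1.334, 0, 1.418], TCP at [186.423, 517.439, 231.279] pointing down, gripper open.
Joint ranges: [-3.04, 3.04], [-0.91, 1.82], [-1.04, 1.36], [-1.92, 1.95], [-1.52, 1.45], [-3.14, 3.14]. Speed limits (rad/s): [2.22, 2.22, 2.79, 3.14, 3.14, 3.14].

## Interface

Orientations are given as a rotation vector (axis times angle).
In Python, from workcell import ctrl gives the robot as it stands.
- The arm moves only by the shell command python3 -m creep 'ROWS' [FORCE]. ROWS is JSON, a list of rows, each a list of 3 entries, a list of its own where there are three numbers: the shift along the tool's x, y, z in m, then the turn about the tool's z in rad, then the finger opening in m, from 0 to 0.0854. A call has 1 to 12 rows; each row shifts and turns the commanded pose from where the row before left it, along the tool's axes as they then stand; what a row does not reach is not made up. A row lasts 1/10 s, in which the tool goes at most 50 mm and 8.59 degrees, less where a joint would pass 70% of its speed; a pose out of reach is approached as far as the arm can. A call with a gripper value outside its range is refused whole. The fingers move at their own pace and stop on an object; FORCE is the grip in N (left out, the last holds). Time passes only in rows, so rows that do not move let the fingers close. It gives the time, the measured TCP pose, the force and the opening at its end, in the units of the state.
- ctrl.get_state(): the state, without advancing time (a new reading comes with each control period).
- ctrl.grab_frame(name): name is "side" or "top"; returns (picture, depth): 480x640x3 uint8, red, green, blue; 480x640 float32, mm along the optical axis (not along the pixel's ray), 0 where there is no reading.
- ctrl.get_calibration(name): a dict with "fx", "fy", "cx", "cy" (pixels), "cam_to_world" (4x4, takes a point from camera to world coordinates). Camera axes: x right, y up, looking along -z (the intrinsics and any distortion apply to the point x, -y, -z); pixel columns grow to the right and rows downward; lengths in mm; the calibration is good to about 2 mm. A picture is of the moment at which its call begins. get_calibration takes no time and is no camera call.
- ctrl.finish_job(): hands the job in, once; it reports no verdict.
The state is a dict: "time": time; "q": joint angles; "joint_vel": joint speeds; "joint_efforts": joint torques, N m; "ee_pos": TCP position; "eef_rot": TCP orientation; "force": force on the tool from outside, world axes, zero at the start; "torque": the same for the moment, N m; "finger_gap": finger opening in mm.
Only numpy, scipy, OpenCV 4.12 (cv2) and the standard library are available. Lean on these libraries where they do the work, as an engineer would, in place of code of your own. Each camera call takes 0.05 s, during which the arm holds its last target.

## Working session

There is one attempt and no reset: what is moved stays moved. The work goes in short steps, Python scripts to look and compute and a shell command to move; the robot and the scene stay as the last step left them, time stands still between calls to the robot, and variables do not carry over. Pictures are saved under pics/ and viewed, and the job is handed in when it is done.

```bash
ls; mkdir -p pics
python3 - <<'E'
from workcell import ctrl
import cv2,numpy as np
print(ctrl.get_state())
for n in ("top","side"):
    im,d=ctrl.grab_frame(n); c=ctrl.get_calibration(n)
    print(n,c)
    cv2.imwrite(f"pics/{n}0.png",im[:,:,::-1]); np.save(f"pics/{n}0d.npy",d)
E
```

```text
pics
{'time': 0.0, 'q': array([1.07240891e+00, 2.59221596e-01, 2.07473661e-02, 1.33365724e+00,
       2.74694660e-05, 1.41817019e+00]), 'joint_vel': array([ 0.00023916, -0.00039598, -0.00074162, -0.00045819, -0.00033077,
        0.00149786]), 'joint_efforts': array([ 4.61891541e-04, -5.55652106e+01,  3.44528711e+01,  1.39215213e-02,
       -9.41412418e-05, -6.41662382e-06]), 'ee_pos': array([186.28375609, 517.20970502, 230.64450578]), 'eef_rot': array([-5.40341150e-01, -3.09431510e+00,  1.97302961e-03]), 'force': array([ 0.64419673,  0.1250422 , -0.12223645]), 'torque': array([ 0.00107964, -0.02319126, -0.04485053]), 'finger_gap': 85.38391707618382}
top {'fx': 523.5989465416448, 'fy': 523.5989465416448, 'cx': 316.0792762749391, 'cy': 238.21275078996294, 'cam_to_world': array([[ 3.91349565e-03,  9.87689829e-01, -1.56376106e-01,
         3.94559199e+02],
       [-9.99990483e-01,  3.56377752e-03, -2.51669903e-03,
        -4.40618334e+01],
       [-1.92842839e-03,  1.56384466e-01,  9.87694376e-01,
         1.19464521e+03],
       [ 0.00000000e+00,  0.00000000e+00,  0.00000000e+00,
         1.00000000e+00]])}
side {'fx': 550.8160648083672, 'fy': 550.8160648083672, 'cx': 320.599315656877, 'cy': 234.80515870477055, 'cam_to_world': array([[ 9.67156304e-01,  1.79675153e-01, -1.79793000e-01,
         3.79393074e+02],
       [-2.53915605e-01,  7.15339908e-01, -6.51011276e-01,
        -7.42303639e+02],
       [ 1.16425575e-02,  6.75281908e-01,  7.37467826e-01,
         8.67604852e+02],
       [ 0.00000000e+00,  0.00000000e+00,  0.00000000e+00,
         1.00000000e+00]])}
```

View pics/top0.png

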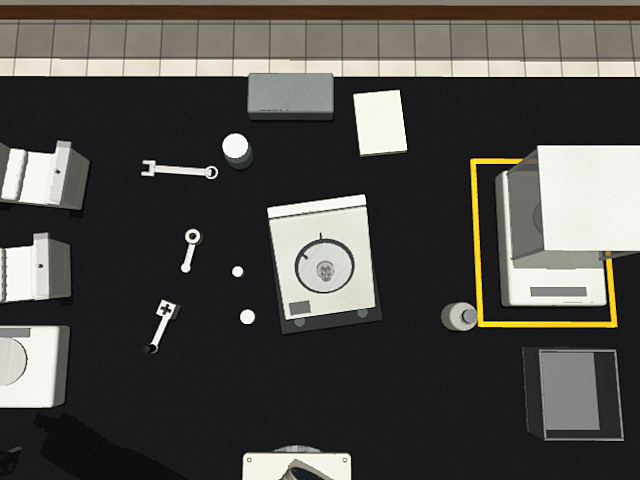

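View pics/side0.png

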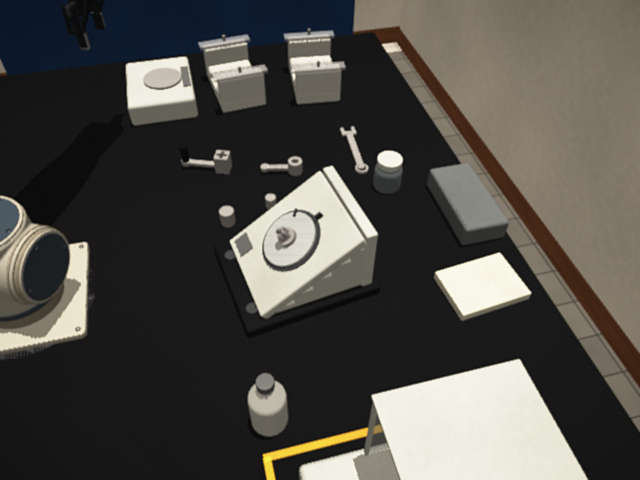

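The top view shows the crank's cross-holed hub near (167,310) with its knob at (151,349), the plain lever at (193,236), the dial centred near (325,266), the mark at (321,237) and the pointer near (304,257). I'll zoom in on these.

```bash
cat > h.py <<'E'
import numpy as np,cv2
from workcell import ctrl
def w(name,u,v,depth):
    c=ctrl.get_calibration(name);T=c["cam_to_world"]
    p=np.array([(u-c["cx"])/c["fx"]*depth,-(v-c["cy"])/c["fy"]*depth,-depth,1.]);return (T@p)[:3]
def pj(name,P):
    c=ctrl.get_calibration(name);T=np.linalg.inv(c["cam_to_world"])
    p=T@np.append(P,1.);return np.array([c["cx"]+c["fx"]*p[0]/-p[2], c["cy"]+c["fy"]*p[1]/p[2]])
def atz(name,u,v,z):
    a=w(name,u,v,500.);b=w(name,u,v,1000.);t=(z-a[2])/(b[2]-a[2]);return a+t*(b-a)
def cloud(name,d):
    c=ctrl.get_calibration(name);v,u=np.mgrid[:480,:640]
    p=np.stack([(u-c["cx"])/c["fx"]*d,-(v-c["cy"])/c["fy"]*d,-d],-1)
    return p@c["cam_to_world"][:3,:3].T+c["cam_to_world"][:3,3]
E
python3 - <<'E'
import cv2,numpy as np
t=cv2.imread("pics/top0.png");s=cv2.imread("pics/side0.png")
def crop(im,x,y,W,H,k,n): cv2.imwrite(n,cv2.resize(im[y:y+H,x:x+W],None,fx=k,fy=k,interpolation=cv2.INTER_CUBIC))
crop(t,140,290,50,70,8,"pics/c1.png")
crop(t,285,225,80,75,8,"pics/c2.png")
crop(s,250,200,80,75,8,"pics/c3.png")
from h import *
P=cloud("top",np.load("pics/top0d.npy"))
# crank
for (u,v) in [(167,310),(163,304),(173,315),(151,349),(158,330),(193,236),(325,268)]: print(u,v,P[v,u].round(1))
# console plane
m=np.zeros((480,640),bool); m[215:318,275:375]=1
Q=P[m]; Q=Q[np.isfinite(Q).all(1)]
rng=np.random.default_rng(0);best=0
for _ in range(500):
    a=Q[rng.choice(len(Q),3,False)];n=np.cross(a[1]-a[0],a[2]-a[0]);n/=np.linalg.norm(n)+1e-9
    if n[2]<0:n=-n
    k=np.abs((Q-a[0])@n)<2
    if k.sum()>best:best=k.sum();K=k
c=Q[K].mean(0);n=np.linalg.svd(Q[K]-c)[2][2];n*=np.sign(n[2])
print("plane",c,n,K.sum(),len(Q),"tilt",np.degrees(np.arccos(n[2])),"yaw",np.arctan2(-n[1],-n[0]))
E
```

```text
167 310 [418.  294.6   3.5]
163 304 [430.  291.4  47.5]
173 315 [406.6 273.3  29.9]
151 349 [334.3 310.5  53.7]
158 330 [373.8 308.1  18.5]
193 236 [586.6 241.8   7.7]
325 268 [503.4 -60.1 112.3]
plane [507.62123039 -59.59903881  97.82824177] [-0.87176787 -0.3519224   0.34083925] 10300 10300 tilt 70.07198585448673 yaw 0.38368180777546174
```

View pics/c1.png

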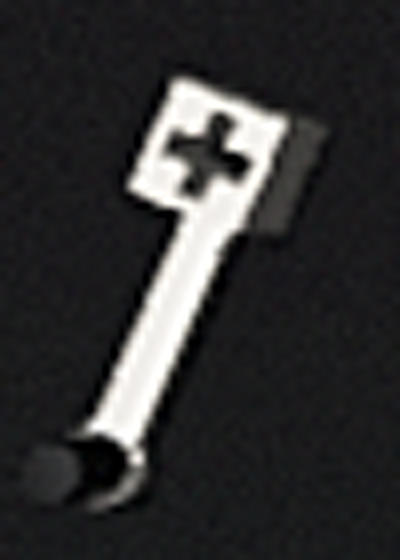

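View pics/c2.png

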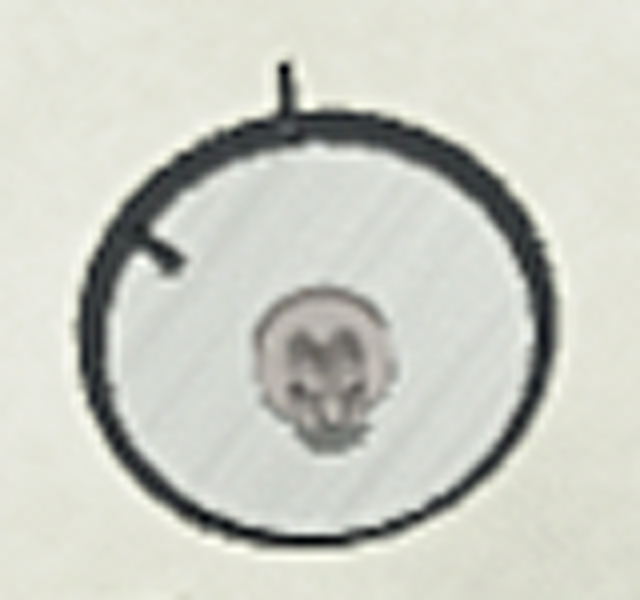

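View pics/c3.png

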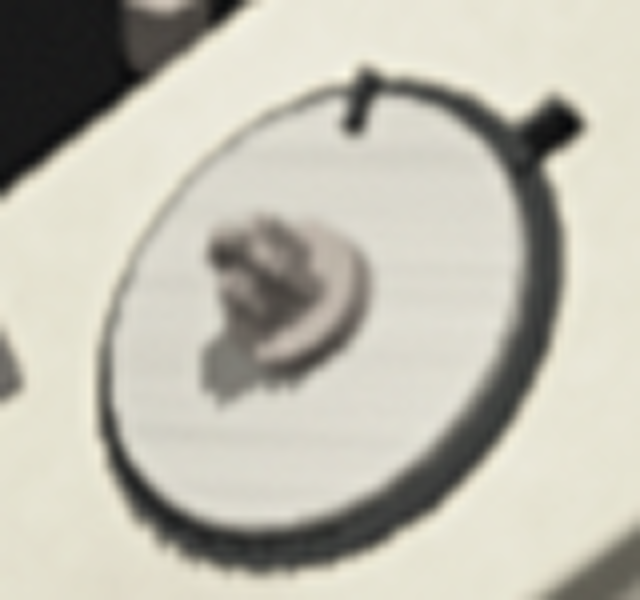

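The crank's cross centre is at top pixel (166,309). The mark fin's near end is at about (321,239), the pointer at about (305,256), and the ribs are visible as an X around (325,270). The plane fit was degenerate, so I'll fix that.

Run:
```python
from h import *
for name,box in (("top",(215,318,275,375)),("side",(190,300,240,350))):
    d=np.load(f"pics/{name}0d.npy");P=cloud(name,d)
    im=cv2.imread(f"pics/{name}0.png").astype(int)
    a,b,c_,d_=box
    Q=P[a:b,c_:d_].reshape(-1,3);I=im[a:b,c_:d_].reshape(-1,3)
    white=(I.min(1)>170)
    Q=Q[white]
    rng=np.random.default_rng(0);best=0
    for _ in range(800):
        s=Q[rng.choice(len(Q),3,False)];n=np.cross(s[1]-s[0],s[2]-s[0]);L=np.linalg.norm(n)
        if L<100: continue
        n/=L;n*=np.sign(n[2])
        k=np.abs((Q-s[0])@n)<1.5
        if k.sum()>best:best=k.sum();K=k
    c=Q[K].mean(0);n=np.linalg.svd(Q[K]-c,full_matrices=False)[2][2];n*=np.sign(n[2])
    h=(Q-c)@n
    print(name,c.round(1),n.round(4),K.sum(),len(Q),"tilt",np.degrees(np.arccos(n[2])),"yaw",np.arctan2(-n[1],-n[0]), np.std(h[K]),"hist",np.histogram(h,bins=np.arange(-10,45,2))[0])
```

```text
top [516.3 -60.6 100.6] [-0.5229 -0.0739  0.8492] 3541 7933 tilt 31.87857920978134 yaw 0.14042890555687781 0.8308799818273471 hist [   8   17  105  765 2223 2177  764  165  405  708  411   74   12   23
   20    9    0    0    0    0    0    0    0    1    1    1    0]
side [515.7 -73.   97.4] [-0.5262 -0.0758  0.8469] 3873 7526 tilt 32.11894512586734 yaw 0.14310338397227945 0.7949129860534774 hist [  16   32   64  567 2350 2315  432   36  403  863  315   23    2    7
    6    3    0    0    0    0    0    0    0    1    3    0    0]
```

```bash
cat >> h.py <<'E'
NZ=dict(top=(np.array([516.3,-60.6,100.6]),),side=(np.array([515.7,-73.0,97.4]),))
YAW=0.1415;T=np.radians(32)
cz=np.array([-np.sin(T)*np.cos(YAW),-np.sin(T)*np.sin(YAW),np.cos(T)])
cx_=np.array([np.cos(T)*np.cos(YAW),np.cos(T)*np.sin(YAW),np.sin(T)])
cy_=np.cross(cz,cx_);RC=np.stack([cx_,cy_,cz],1)
def onplane(name,u,v,h,c0=None):
    """ray to plane h mm above console surface (as seen by that camera)"""
    c=NZ[name][0] if c0 is None else c0
    a=w(name,u,v,500.);b=w(name,u,v,1500.)
    t=(h-(a-c)@cz)/((b-a)@cz);return a+t*(b-a)
E
python3 - <<'E'
from h import *
from scipy.optimize import least_squares
for name,seed in (("top",(320,255)),("side",(290,258))):
    g=cv2.imread(f"pics/{name}0.png",0)
    m=(g>130).astype(np.uint8)
    n,l=cv2.connectedComponents(m,connectivity=4)
    for s in [seed,(seed[0]-12,seed[1]+8),(seed[0],seed[1]-20)]:
        mm=(l==l[s[1],s[0]]).astype(np.uint8); 
        if 500<mm.sum()<8000 : break
    print(name,s,mm.sum())
    cn,_=cv2.findContours(mm,cv2.RETR_EXTERNAL,cv2.CHAIN_APPROX_NONE)
    cn=max(cn,key=cv2.contourArea)[:,0].astype(float)
    X=np.array([onplane(name,u,v,9.) for u,v in cn])
    q=(X-NZ[name][0])@RC
    r=least_squares(lambda p:np.hypot(q[:,0]-p[0],q[:,1]-p[1])-p[2],[0,0,50],loss="soft_l1",f_scale=.7)
    p=r.x; print("centre rel",p,"resid",np.median(abs(r.fun)))
    o=NZ[name][0]+RC@np.array([p[0],p[1],18.]); print("console origin",o.round(1))
    for lab,P in (("mark",RC@[71,0,-9]+o),("tip",RC@[0,0,31]+o),("rib",RC@[0,0,21]+o),("c",o)): print(lab,pj(name,P).round(1))
    # draw
    im=cv2.imread(f"pics/{name}0.png");k=8
    x0,y0=(285,225) if name=="top" else (250,200)
    cr=cv2.resize(im[y0:y0+75,x0:x0+80],None,fx=k,fy=k,interpolation=cv2.INTER_CUBIC)
    def dr(P,col):
        e=pj(name,o+RC@np.array(P,float)); cv2.circle(cr,tuple(int(z) for z in ((e[0]-x0+.5)*k,(e[1]-y0+.5)*k)),2,col,-1)
    for a in np.arange(0,2*np.pi,.1):
        dr([56*np.cos(a),56*np.sin(a),-9],(0,0,255)); dr([18*np.cos(a),18*np.sin(a),0],(0,200,0))
    dr([0,0,31],(255,0,0));dr([64,0,-9],(255,0,255));dr([78,0,-9],(255,0,255));dr([0,0,21],(255,255,0))
    cv2.imwrite(f"pics/fit_{name}.png",cr)
E
```

```text
top (320, 255) 1966
centre rel [-6.97160908  3.07115407 55.38883088] resid 0.540722468460622
console origin [500.6 -59.7 112.2]
mark [320.6 236.4]
tip [326.2 276.1]
rib [325.7 273.9]
c [324.8 269.4]
side (290, 238) 9013
centre rel [-7.11960741e-02  4.62632187e+00  1.20620808e+02] resid 12.309430881232359
console origin [505.5 -69.8 112.6]
mark [322.1 217.2]
tip [280.5 230.9]
rib [283.4 233.2]
c [289.4 238.1]
```

```bash
python3 -c "
import cv2,numpy as np
cv2.imwrite('pics/fit.png',cv2.resize(np.hstack([cv2.imread('pics/fit_top.png'),cv2.imread('pics/fit_side.png')]),(800,375)))"
```

```text
(no output)
```

View pics/fit.png

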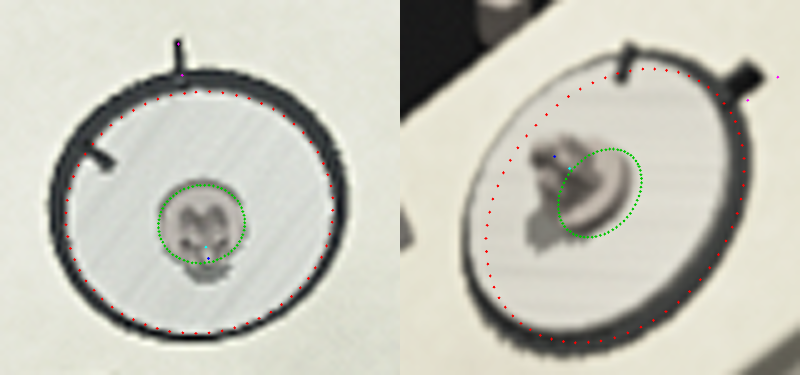

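Run:
```python
from h import *
from scipy.optimize import least_squares
name="side"
g=cv2.imread("pics/side0.png",0)
# radial search for the first dark edge from dial centre, in console plane
o0=NZ[name][0]+0
def cen(o):
  pts=[]
  for a in np.arange(0,2*np.pi,.05):
    prof=[];rs=np.arange(42,72,.5)
    for r in rs:
        u,v=pj(name,o+RC@np.array([r*np.cos(a),r*np.sin(a),-9]))
        prof.append(cv2.getRectSubPix(g,(1,1),(float(u),float(v)))[0,0])
    prof=np.array(prof,float);i=np.argmax(prof<prof[:8].mean()*.75)
    if i>0: pts.append([rs[i]*np.cos(a),rs[i]*np.sin(a)])
  q=np.array(pts)
  r=least_squares(lambda p:np.hypot(q[:,0]-p[0],q[:,1]-p[1])-p[2],[0,0,55],loss="soft_l1",f_scale=.5)
  return r.x,np.median(abs(r.fun)),len(q)
o=w(name,284,238,np.load("pics/side0d.npy")[245,295])
# start: centre of dial by eye at (296,240)
o=onplane(name,292,240,9.)+9*cz
for _ in range(4):
    x,res,n=cen(o); o=o+RC@np.array([x[0],x[1],0])
    print(x.round(2),res.round(2),n,o.round(1))
im=cv2.imread(f"pics/{name}0.png");k=8
x0,y0=(250,200)
cr=cv2.resize(im[y0:y0+75,x0:x0+80],None,fx=k,fy=k,interpolation=cv2.INTER_CUBIC)
def dr(P,col):
    e=pj(name,o+RC@np.array(P,float)); cv2.circle(cr,tuple(int(z) for z in ((e[0]-x0+.5)*k,(e[1]-y0+.5)*k)),2,col,-1)
for a in np.arange(0,2*np.pi,.1):
    dr([56*np.cos(a),56*np.sin(a),-9],(0,0,255)); dr([18*np.cos(a),18*np.sin(a),0],(0,200,0))
dr([0,0,31],(255,0,0));dr([64,0,-9],(255,0,255));dr([78,0,-9],(255,0,255));dr([0,0,21],(255,255,0))
cv2.imwrite(f"pics/fit_{name}2.png",cr)
```

```text
Traceback (most recent call last):
  File "h.py", line 7, in pj
    c=ctrl.get_calibration(name);T=np.linalg.inv(c["cam_to_world"])
ValueError: time passes only in moves, steps and waits
```

```bash
python3 - <<'E'
s=open('h.py').read()
s=s.replace("from workcell import ctrl\n","from workcell import ctrl\nimport pickle,os\nif not os.path.exists('cal.pkl'): pickle.dump({n:ctrl.get_calibration(n) for n in('top','side')},open('cal.pkl','wb'))\nCAL=pickle.load(open('cal.pkl','rb'))\n").replace("=ctrl.get_calibration(name)","=CAL[name]")
open('h.py','w').write(s)
E
cat > side.py <<'E'
from h import *
from scipy.optimize import least_squares
name="side"
g=cv2.imread("pics/side0.png",0)
def cen(o):
  pts=[]
  for a in np.arange(0,2*np.pi,.05):
    prof=[];rs=np.arange(42,72,.5)
    for r in rs:
        u,v=pj(name,o+RC@np.array([r*np.cos(a),r*np.sin(a),-9]))
        prof.append(cv2.getRectSubPix(g,(1,1),(float(u),float(v)))[0,0])
    prof=np.array(prof,float);i=np.argmax(prof<prof[:8].mean()*.75)
    if i>0: pts.append([rs[i]*np.cos(a),rs[i]*np.sin(a)])
  q=np.array(pts)
  r=least_squares(lambda p:np.hypot(q[:,0]-p[0],q[:,1]-p[1])-p[2],[0,0,55],loss="soft_l1",f_scale=.5)
  return r.x,np.median(abs(r.fun)),len(q)
o=onplane(name,292,240,9.)+9*cz
for _ in range(4):
    x,res,n=cen(o); o=o+RC@np.array([x[0],x[1],0])
    print(x.round(2),res.round(2),n,o.round(1))
im=cv2.imread(f"pics/{name}0.png");k=8
x0,y0=(250,200)
cr=cv2.resize(im[y0:y0+75,x0:x0+80],None,fx=k,fy=k,interpolation=cv2.INTER_CUBIC)
def dr(P,col):
    e=pj(name,o+RC@np.array(P,float)); cv2.circle(cr,tuple(int(z) for z in ((e[0]-x0+.5)*k,(e[1]-y0+.5)*k)),2,col,-1)
for a in np.arange(0,2*np.pi,.1):
    dr([56*np.cos(a),56*np.sin(a),-9],(0,0,255)); dr([18*np.cos(a),18*np.sin(a),0],(0,200,0))
dr([0,0,31],(255,0,0));dr([64,0,-9],(255,0,255));dr([78,0,-9],(255,0,255));dr([0,0,21],(255,255,0))
cv2.imwrite(f"pics/fit_{name}2.png",cr)
E
python3 side.py
```

```text
[-4.09  9.36 55.98] 0.4 106 [500.9 -60.8 110.6]
[-0.13  0.24 55.88] 0.31 102 [500.8 -60.6 110.5]
[-5.000e-02  6.000e-02  5.591e+01] 0.37 103 [500.7 -60.5 110.5]
[0.000e+00 1.000e-02 5.593e+01] 0.42 103 [500.7 -60.5 110.5]
```

View pics/fit_side2.png

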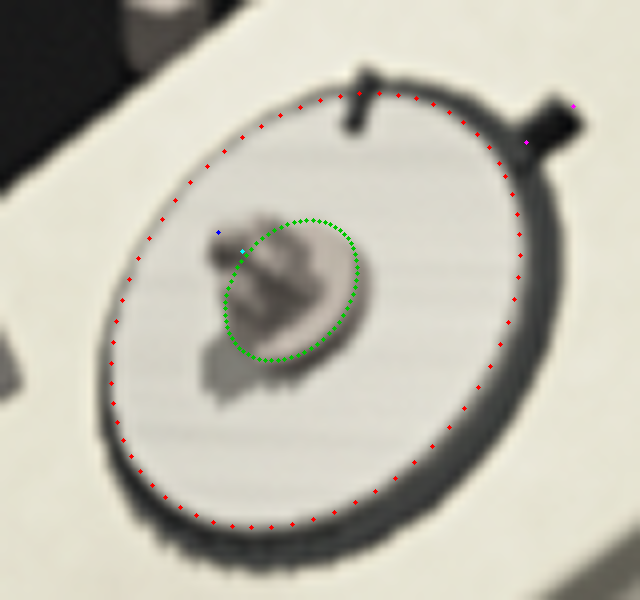

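```bash
cat > rib.py <<'E'
from h import *
O=dict(top=np.array([500.6,-59.7,112.2]),side=np.array([500.7,-60.5,110.5]))
outs=[]
for name in ("top","side"):
    im=cv2.imread(f"pics/{name}0.png")
    for h,R in ((-9,80),(19,20)):
        S=400;yy,xx=np.mgrid[:S,:S]
        X=-(yy-S/2)/(S/2)*R; Y=-(xx-S/2)/(S/2)*R   # up = +x, left=+y
        P=O[name]+np.stack([X,Y,np.full_like(X,h)],-1)@RC.T
        c=CAL[name];Ti=np.linalg.inv(c["cam_to_world"]);p=P@Ti[:3,:3].T+Ti[:3,3]
        u=c["cx"]-c["fx"]*p[...,0]/p[...,2];v=c["cy"]+c["fy"]*p[...,1]/p[...,2]
        o=cv2.remap(im,u.astype(np.float32),v.astype(np.float32),cv2.INTER_CUBIC)
        o=cv2.normalize(o,None,0,255,cv2.NORM_MINMAX)
        cv2.line(o,(200,0),(200,15),(0,0,255),1);outs.append(o)
        if h==-9:
            g=cv2.cvtColor(o,cv2.COLOR_BGR2GRAY)
            for r in (44,46,48,50):
                aa=np.arange(0.3,1.9,.005)
                pr=np.array([g[int(round(200-r*np.cos(a)/R*200)),int(round(200-r*np.sin(a)/R*200))] for a in aa],float)
                wgt=np.clip(pr.max()*.75-pr,0,None);print(name,r,(wgt*aa).sum()/max(wgt.sum(),1e-6),pr.min())
cv2.imwrite("pics/rib.png",cv2.resize(np.vstack([np.hstack(outs[:2]),np.hstack(outs[2:])]),(600,600)))
E
python3 rib.py
python3 - <<'E'
from h import *
h=atz("top",165.5,308.5,45); print("hubtop",h)
# knob top ellipse: dark disc crop (50,475)/8 -> 
k=atz("top",140+50/8-.5,290+473/8-.5,62); print("knob",k, np.hypot(*(k-h)[:2]),np.arctan2(*(k-h)[1::-1]))
d=np.load("pics/top0d.npy");P=cloud("top",d)
s=P[295:330,150:185].reshape(-1,3);t=s[(s[:,2]>38)&(s[:,2]<52)];print(len(t),t[:,:2].mean(0),t[:,2].mean(), cv2.minAreaRect(t[:,:2].astype(np.float32)))
ds=np.load("pics/side0d.npy");P=cloud("side",ds)
s=P[140:185,170:245].reshape(-1,3);t=s[(s[:,2]>38)&(s[:,2]<52)&(s[:,0]>390)];print(len(t),t[:,:2].mean(0),t[:,2].mean(),cv2.minAreaRect(t[:,:2].astype(np.float32)))
s=P[200:235,210:290].reshape(-1,3);print(s[(s[:,2]>15)&(s[:,2]<60)].mean(0))
for n,u,v,z in (("wa",237,271,30),("wb",247,317,36),("wrench",180,170,5),("lever",193,237,34)): print(n,atz("top",u,v,z))
E
```

```text
top 44 0.883528569855775 71.0
top 46 0.884163816967921 47.0
top 48 0.8668809638554223 31.0
top 50 0.8618068078208899 36.0
side 44 0.8500000000000005 166.0
side 46 0.8788377306432148 85.0
side 48 0.8892011834319532 38.0
side 50 0.8885207190737359 46.0
hubtop [420.40505763 286.21321563  45.        ]
knob [335.5166256  319.10953234  62.        ] 91.03962623900603 2.7718873755898255
179 [418.17837701 284.07671071] 45.16215387042896 ((418.67474365234375, 285.0875549316406), (34.051116943359375, 32.217655181884766), 68.8530502319336)
144 [419.73936156 284.24848833] 43.37873386617832 ((419.77435302734375, 287.2590637207031), (38.88936996459961, 33.57225036621094), 65.5442123413086)
[424.90188983  90.6307523   34.5579892 ]
wa [504.26999987 135.0064505   30.        ]
wb [402.85631963 109.40951693  36.        ]
wrench [744.05273103 279.39328703   5.        ]
lever [580.07806714 235.35839378  34.        ]
```

View pics/rib.png

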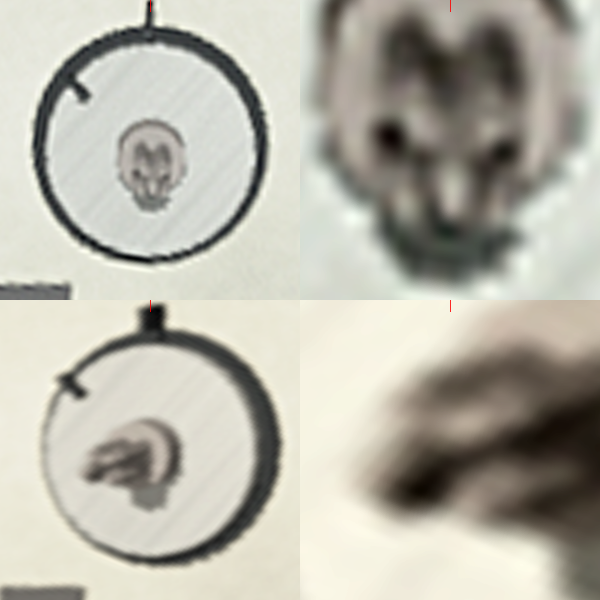

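```bash
python3 -m creep; echo rc $?; python3 -m creep --help; python3 -c "
from workcell import ctrl
print([a for a in dir(ctrl) if a[0]!='_']); print(ctrl.get_state()['time'])"
```

```text
rc 1
['IKError', 'finish_job', 'get_calibration', 'get_state', 'grab_frame']
0.1invalid input
invalid input: not JSON, or not a number
```

```bash
python3 -m creep '[[[-0.03,-0.014,0],0.024,0.085]]'; python3 -m creep '[[[-0.03,-0.014,0],[0,0,0],0.085]]'; echo rc $?
```

```text
time: 0.2
ee_pos: [208.6, 495.2, 230.5]
eef_rot: [-0.573, -3.088, 0.001]
force: [0.9, 0.7, -0.7]
finger_gap: 85.0
rc 1$[0][1]: bad value
```

```bash
cat > fitrib.py <<'E'
from h import *
O=dict(top=np.array([500.6,-59.7,112.2]),side=np.array([500.7,-60.5,110.5]))
# ray cast in console frame, supersampled
def render(name,ang,dx,dy,K=4):
    x0,y0,W,H=(314,258,24,24) if name=="top" else (274,224,26,28)
    c=CAL[name];Tm=c["cam_to_world"]
    vv,uu=np.mgrid[:H*K,:W*K];u=x0-.5+(uu+.5)/K+dx;v=y0-.5+(vv+.5)/K+dy
    d=np.stack([(u-c["cx"])/c["fx"],-(v-c["cy"])/c["fy"],-np.ones_like(u)],-1)@Tm[:3,:3].T@RC
    o=((Tm[:3,3]-O[name])@RC)
    lab=np.zeros(u.shape,int);best=np.full(u.shape,1e9)
    ca,sa=np.cos(ang),np.sin(ang)
    Rz=np.array([[ca,-sa,0],[sa,ca,0],[0,0,1]])
    o2=o@Rz;d2=d@Rz
    def upd(t,ok,l):
        m=ok&(t<best)&(t>0);best[m]=t[m];lab[m]=l
    t=(-9-o[2])/d[...,2];upd(t,np.ones_like(t,bool),1)
    t=(0-o[2])/d[...,2];p=o+t[...,None]*d;upd(t,np.hypot(p[...,0],p[...,1])<18,2)
    def cyl(r,zl,zh,l):
        A=d[...,0]**2+d[...,1]**2;B=o[0]*d[...,0]+o[1]*d[...,1];C=o[0]**2+o[1]**2-r*r;D=B*B-A*C
        t=(-B-np.sqrt(np.clip(D,0,None)))/A;z=o[2]+t*d[...,2];p=o+t[...,None]*d
        sec=(np.arctan2(p[...,1],p[...,0])//(np.pi/4)).astype(int)
        for k in range(-4,4): upd(t,(D>0)&(z>zl)&(z<zh)&(sec==k),l+k+4)
    cyl(18,-9,0,3)
    cyl(4.6,0,29,20)
    t=(30-o[2])/d[...,2];p=o+t[...,None]*d;upd(t,np.hypot(p[...,0],p[...,1])<4,40)
    for k,(hx,hy) in enumerate(((11,3),(3,11))):
        t=(20.5-o2[2])/d2[...,2];p=o2+t[...,None]*d2;upd(t,(abs(p[...,0])<hx-.3)&(abs(p[...,1])<hy-.3),41)
        for s in (1,-1):
            t=(s*hx-o2[0])/d2[...,0];p=o2+t[...,None]*d2;upd(t,(abs(p[...,1])<hy)&(p[...,2]>0)&(p[...,2]<20.5),42+(s>0))
            t=(s*hy-o2[1])/d2[...,1];p=o2+t[...,None]*d2;upd(t,(abs(p[...,0])<hx)&(p[...,2]>0)&(p[...,2]<20.5),44+(s>0))
    cols=[]
    for l in np.unique(lab):
        cols.append((lab==l).reshape(H,K,W,K).mean((1,3)))
    return np.array([cv2.GaussianBlur(c_,(0,0),.6).ravel() for c_ in cols]).T,(x0,y0,W,H)
for name in ("top","side"):
    g=cv2.imread(f"pics/{name}0.png",0).astype(float);res=[]
    for ang in np.arange(0.35,1.42,.05):
        e=[]
        for dx in (-.5,0,.5):
            for dy in (-.5,0,.5):
                A,(x0,y0,W,H)=render(name,ang,dx,dy)
                b=g[y0:y0+H,x0:x0+W].ravel()
                x=np.linalg.lstsq(A.T@A+1e-1*np.eye(A.shape[1]),A.T@b,rcond=None)[0];e.append(np.sqrt(np.mean((A@x-b)**2)))
        res.append((round(ang,2),round(min(e),2)))
    print(name,res)
E
python3 fitrib.py
```

```text
top [(np.float64(0.35), np.float64(21.45)), (np.float64(0.4), np.float64(21.22)), (np.float64(0.45), np.float64(20.91)), (np.float64(0.5), np.float64(20.63)), (np.float64(0.55), np.float64(20.36)), (np.float64(0.6), np.float64(20.16)), (np.float64(0.65), np.float64(19.73)), (np.float64(0.7), np.float64(19.45)), (np.float64(0.75), np.float64(19.56)), (np.float64(0.8), np.float64(19.74)), (np.float64(0.85), np.float64(19.86)), (np.float64(0.9), np.float64(20.23)), (np.float64(0.95), np.float64(20.75)), (np.float64(1.0), np.float64(20.81)), (np.float64(1.05), np.float64(20.95)), (np.float64(1.1), np.float64(21.22)), (np.float64(1.15), np.float64(21.26)), (np.float64(1.2), np.float64(21.89)), (np.float64(1.25), np.float64(21.75)), (np.float64(1.3), np.float64(21.7)), (np.float64(1.35), np.float64(22.01)), (np.float64(1.4), np.float64(22.14))]
side [(np.float64(0.35), np.float64(25.34)), (np.float64(0.4), np.float64(24.74)), (np.float64(0.45), np.float64(24.38)), (np.float64(0.5), np.float64(24.15)), (np.float64(0.55), np.float64(23.81)), (np.float64(0.6), np.float64(23.68)), (np.float64(0.65), np.float64(23.68)), (np.float64(0.7), np.float64(23.66)), (np.float64(0.75), np.float64(23.78)), (np.float64(0.8), np.float64(24.04)), (np.float64(0.85), np.float64(24.18)), (np.float64(0.9), np.float64(24.6)), (np.float64(0.95), np.float64(25.01)), (np.float64(1.0), np.float64(25.36)), (np.float64(1.05), np.float64(25.7)), (np.float64(1.1), np.float64(26.13)), (np.float64(1.15), np.float64(26.39)), (np.float64(1.2), np.float64(26.51)), (np.float64(1.25), np.float64(26.61)), (np.float64(1.3), np.float64(26.75)), (np.float64(1.35), np.float64(26.77)), (np.float64(1.4), np.float64(26.82))]
```

```bash
python3 -m creep '[[[0,-0.04,0],0,0.085],[[0,-0.04,0],0,0.085],[[0,-0.04,0],0,0.085],[[0,-0.04,0],0,0.085],[[0,-0.04,0],0,0.085]]'; python3 -m creep '[[[0,-0.03,0],0,0.085],[[0,-0.03,0],0,0.085]]' ; python3 -c "
from workcell import ctrl
s=ctrl.get_state();print(s['q'],s['ee_pos'],s['eef_rot'])"
```

```text
time: 0.7
ee_pos: [136.8, 306.0, 230.9]
eef_rot: [-0.577, -3.088, 0.001]
force: [0.4, 0.5, 0.2]
finger_gap: 85.1
time: 0.9
ee_pos: [115.1, 250.3, 231.1]
eef_rot: [0.577, 3.088, -0.0]
force: [-0.2, -0.0, 0.5]
finger_gap: 85.0
[ 8.31526854e-01 -2.25607060e-01 -4.75029936e-01  1.32141755e+00
 -5.43977310e-05  1.20117880e+00] [115.08676064 250.28426858 231.05112429] [ 5.77343443e-01  3.08806318e+00 -1.03880031e-04]
```

```bash
python3 -m creep '[[[0,0,-0.05],0,0.085],[[0,0,-0.05],0,0.085],[[0,0,-0.05],0,0.085],[[0,0,-0.05],0,0.085],[[0,0,-0.05],0,0.085],[[0,0,-0.05],0,0.085]]'; python3 -c "
from workcell import ctrl
s=ctrl.get_state();print(s['q'],s['ee_pos'],s['eef_rot'])"
python3 -m creep '[[[0,0,-0.05],0,0.085],[[0,0,-0.05],0,0.085]]'; python3 -c "
from workcell import ctrl
s=ctrl.get_state();print(s['q'],s['ee_pos'],s['eef_rot'])"
```

```text
time: 1.5
ee_pos: [121.5, 260.5, 497.9]
eef_rot: [0.574, 3.063, 0.06]
force: [-0.8, -1.1, -1.5]
finger_gap: 84.8
[ 8.40914746e-01 -1.62489741e-01  2.58321584e-01  1.94563029e+00
 -1.54064057e-03  1.21110638e+00] [121.50055517 260.49718035 497.94333597] [0.57350149 3.06263805 0.06002745]
time: 1.7
ee_pos: [122.1, 267.4, 520.8]
eef_rot: [0.567, 3.028, 0.138]
force: [-0.5, -0.5, 1.0]
finger_gap: 85.0
[ 0.85989591 -0.1698153   0.31389554  1.947966   -0.00554917  1.22957097] [122.09492544 267.40342527 520.78946685] [0.56655582 3.02768955 0.13774325]
```

The vertical-only interface does allow a tilt: with joint 4 at its upper limit, driving upward leans the tool outward. I'll check whether the tilt stays when I move back down.

```bash
cat >> h.py <<'E'
from scipy.spatial.transform import Rotation as Ro
def st():
    s=ctrl.get_state();R=Ro.from_rotvec(s['eef_rot']).as_matrix();z=R[:,2]
    print("t",round(s['time'],2),"p",s['ee_pos'].round(1),"q",s['q'].round(3),"F",s['force'].round(1),"T",s['torque'].round(2),"gap",round(s['finger_gap'],1))
    print("tilt deg",np.degrees(np.arccos(-z[2])).round(2),"azim",np.arctan2(z[1],z[0]).round(3),"x",R[:,0].round(3),"y",R[:,1].round(3),"z",z.round(3))
    return s,R
E
python3 -m creep '[[[0,0,0.04],0,0.085],[[0,0,0.04],0,0.085],[[0,0,0.04],0,0.085]]'; python3 -c "
from h import *
st()"
```

```text
time: 2.0
ee_pos: [130.5, 276.1, 399.4]
eef_rot: [0.566, 3.028, 0.137]
force: [0.7, 1.1, -0.1]
finger_gap: 85.1
t 2.0 p [130.5 276.1 399.4] q [ 0.857 -0.233 -0.061  1.637 -0.005  1.227] F [ 0.7  1.1 -0.1] T [-0.08  0.01 -0.03] gap 85.1
tilt deg 6.08 azim 0.808 x [-0.931  0.363 -0.041] y [0.358 0.929 0.098] z [ 0.073  0.077 -0.994]
```

```bash
python3 -m creep '[[[0,0,0.05],0,0.085],[[0,0,0.05],0,0.085],[[0,0,0.05],0,0.085],[[0,0,0.05],0,0.085],[[0,0,0.04],0,0.085]]'; python3 -c "
from h import *
st()"
```

```text
time: 2.5
ee_pos: [147.3, 293.6, 159.8]
eef_rot: [0.566, 3.029, 0.135]
force: [-0.5, 0.2, 0.2]
finger_gap: 85.0
t 2.5 p [147.3 293.6 159.8] q [ 0.853 -0.16  -0.62   1.006 -0.005  1.222] F [-0.5  0.2  0.2] T [-0.05  0.04  0.01] gap 85.0
tilt deg 5.98 azim 0.807 x [-0.931  0.363 -0.04 ] y [0.358 0.929 0.096] z [ 0.072  0.075 -0.995]
```

```bash
python3 -m creep '[[[0.011,-0.028,0.01],0,0.085],[[0.011,-0.028,0.01],0,0.085],[[0.011,-0.028,0.01],0,0.085]]'; python3 -c "
from h import *
st()"
```

```text
time: 2.8
ee_pos: [88.5, 229.6, 121.9]
eef_rot: [0.567, 3.029, 0.134]
force: [-0.5, 0.3, -0.1]
finger_gap: 85.2
t 2.8 p [ 88.5 229.6 121.9] q [ 0.864 -0.296 -0.811  0.952 -0.006  1.233] F [-0.5  0.3 -0.1] T [-0.11  0.05 -0.06] gap 85.2
tilt deg 5.95 azim 0.806 x [-0.931  0.363 -0.04 ] y [0.358 0.929 0.096] z [ 0.072  0.075 -0.995]
```

```bash
python3 -m creep '[[[0,0,0.035],0,0.085],[[0,0,0.035],0,0.085],[[0.011,-0.028,0],0,0.085]]'; python3 -c "
from h import *
st()"
```

```text
time: 3.1
ee_pos: [74.8, 214.3, 47.6]
eef_rot: [0.568, 3.031, 0.129]
force: [-0.5, -1.8, 0.7]
finger_gap: 85.0
t 3.1 p [ 74.8 214.3  47.6] q [ 0.867 -0.235 -0.998  0.708 -0.006  1.237] F [-0.5 -1.8  0.7] T [-0.06  0.07 -0.01] gap 85.0
tilt deg 5.75 azim 0.804 x [-0.931  0.363 -0.039] y [0.359 0.929 0.092] z [ 0.07   0.072 -0.995]
```

```bash
python3 -m creep '[[[0.011,-0.028,0],0,0.085],[[0.011,-0.028,0],0,0.085]]'; python3 -c "
from h import *
st()"
```

```text
time: 3.3
ee_pos: [33.5, 173.3, 53.2]
eef_rot: [0.568, 3.03, 0.126]
force: [0.3, 1.1, 0.4]
finger_gap: 84.9
t 3.3 p [ 33.5 173.3  53.2] q [ 0.91  -0.371 -1.042  0.801 -0.013  1.28 ] F [0.3 1.1 0.4] T [ 0.    0.05 -0.02] gap 84.9
tilt deg 5.69 azim 0.782 x [-0.931  0.364 -0.04 ] y [0.359 0.929 0.091] z [ 0.07   0.07  -0.995]
```

```bash
python3 -m creep '[[[-0.015,0.037,0],0,0.085],[[-0.015,0.037,0.0],0,0.085],[[0,0,0.037],0,0.085]]'; python3 -c "
from h import *
st()"
```

```text
time: 3.6
ee_pos: [97.0, 241.4, 28.4]
eef_rot: [0.566, 3.021, 0.147]
force: [0.8, 1.0, -1.0]
finger_gap: 85.2
t 3.6 p [ 97.  241.4  28.4] q [ 0.872 -0.135 -1.002  0.589 -0.009  1.242] F [ 0.8  1.  -1. ] T [-0.04  0.03 -0.06] gap 85.2
tilt deg 6.61 azim 0.795 x [-0.93   0.364 -0.045] y [0.358 0.928 0.106] z [ 0.081  0.082 -0.993]
```

```bash
python3 -m creep '[[[0.011,-0.028,0.004],0,0.085],[[0.011,-0.028,0.004],0,0.085]]'; python3 -c "
from h import *
st()"
```

```text
time: 3.8
ee_pos: [53.6, 203.9, 32.1]
eef_rot: [0.57, 3.034, 0.099]
force: [-0.0, 0.8, 0.1]
finger_gap: 85.0
t 3.8 p [ 53.6 203.9  32.1] q [ 0.936 -0.225 -1.041  0.674 -0.019  1.306] F [-0.   0.8  0.1] T [-0.11  0.08 -0.03] gap 85.0
tilt deg 4.73 azim 0.698 x [-0.93   0.364 -0.04 ] y [0.361 0.93  0.072] z [ 0.063  0.053 -0.997]
```

```bash
python3 -m creep '[[[-0.029,0.03,0.006],0,0.085],[[-0.029,0.03,0.006],0,0.085],[[0.014,-0.026,0.002],0,0.085],[[0.014,-0.026,0.002],0,0.085],[[0.014,-0.026,0.002],0,0.085]]'; python3 -c "
from h import *
st()"
```

```text
time: 4.3
ee_pos: [66.5, 193.8, 33.9]
eef_rot: [0.572, 3.037, 0.083]
force: [-0.1, -0.6, 0.7]
finger_gap: 85.0
t 4.3 p [ 66.5 193.8  33.9] q [ 0.844 -0.237 -1.041  0.695 -0.015  1.215] F [-0.1 -0.6  0.7] T [-0.06  0.02 -0.03] gap 85.0
tilt deg 4.2 azim 0.635 x [-0.93   0.364 -0.039] y [0.362 0.93  0.062] z [ 0.059  0.044 -0.997]
```

```bash
python3 -m creep '[[[-0.024,0.029,0.011],0,0.085],[[-0.024,0.029,0.011],0,0.085],[[-0.024,0.029,0.011],0,0.085]]'; python3 -c "
from h import *
st()";python3 -m creep '[[[0.016,-0.026,-0.002],0,0.085],[[0.016,-0.026,-0.002],0,0.085]]'; python3 -c "
from h import *
st()"
```

```text
time: 4.6
ee_pos: [168.4, 251.4, 9.6]
eef_rot: [0.568, 3.035, 0.088]
force: [0.6, 0.2, 0.5]
finger_gap: 84.6
t 4.6 p [168.4 251.4   9.6] q [ 0.705  0.009 -0.942  0.542 -0.005  1.075] F [0.6 0.2 0.5] T [-0.04  0.02  0.01] gap 84.6
tilt deg 4.43 azim 0.645 x [-0.931  0.362 -0.041] y [0.359 0.931 0.066] z [ 0.062  0.046 -0.997]
time: 4.8
ee_pos: [118.2, 213.1, 7.7]
eef_rot: [0.572, 3.04, 0.079]
force: [-0.7, -0.2, 0.0]
finger_gap: 84.9
t 4.8 p [118.2 213.1   7.7] q [ 0.722 -0.093 -1.041  0.553 -0.006  1.094] F [-0.7 -0.2  0. ] T [-0.1   0.1  -0.03] gap 84.9
tilt deg 4.01 azim 0.634 x [-0.931  0.364 -0.037] y [0.362 0.93  0.059] z [ 0.056  0.041 -0.998]
```

Just reached the limit here. I'll keep pushing inward at this low height.

```bash
python3 -m creep '[[[0.016,-0.026,-0.002],0,0.085],[[0.016,-0.026,-0.002],0,0.085]]'; python3 -c "
from h import *
st()"
```

```text
time: 5.0
ee_pos: [73.8, 189.5, 31.0]
eef_rot: [0.572, 3.043, 0.06]
force: [0.2, 0.3, -0.3]
finger_gap: 85.1
t 5.0 p [ 73.8 189.5  31. ] q [ 0.801 -0.222 -1.041  0.694 -0.016  1.173] F [ 0.2  0.3 -0.3] T [0.02 0.08 0.01] gap 85.1
tilt deg 3.39 azim 0.524 x [-0.931  0.364 -0.037] y [0.362 0.931 0.046] z [ 0.051  0.03  -0.998]
```

```bash
python3 -m creep '[[[-0.037,0.02,0.01],0,0.085],[[-0.037,0.02,0.01],0,0.085],[[-0.037,0.02,0.01],0,0.085],[[0.019,-0.023,-0.002],0,0.085],[[0.019,-0.023,-0.002],0,0.085],[[0.019,-0.023,-0.002],0,0.085],[[0.019,-0.023,0],0,0.085]]'; python3 -c "
from h import *
st()"
```

```text
time: 5.7
ee_pos: [105.3, 162.0, 34.0]
eef_rot: [0.574, 3.053, 0.035]
force: [-0.0, -0.5, 0.1]
finger_gap: 84.4
t 5.7 p [105.3 162.   34. ] q [ 0.558 -0.242 -1.041  0.731 -0.007  0.93 ] F [-0.  -0.5  0.1] T [-0.02  0.03 -0.06] gap 84.4
tilt deg 2.39 azim 0.391 x [-0.931  0.364 -0.03 ] y [0.363 0.931 0.029] z [ 0.039  0.016 -0.999]
```

```bash
python3 -m creep '[[[0,0,-0.04],0,0.085],[[-0.031,0.029,-0.022],0,0.085],[[-0.031,0.029,0],0,0.085],[[-0.031,0.029,0],0,0.085],[[-0.031,0.029,0],0,0.085],[[-0.031,0.029,0],0,0.085],[[-0.031,0.029,0],0,0.085],[[-0.031,0.029,0],0,0.085],[[-0.032,0.028,0],0,0.085]]'
python3 - <<'E'
from h import *
s,R=st()
im,d=ctrl.grab_frame("top");cv2.imwrite("pics/t1.png",im[:,:,::-1])
im2,d=ctrl.grab_frame("side");cv2.imwrite("pics/s1.png",cv2.resize(im2[100:260,100:340,::-1],None,fx=3,fy=3))
for zc in (8,):
    g=np.array([419.3,285.5,zc]); print("delta tool", (R.T@(g-s['ee_pos'])).round(1))
E
```

```text
time: 6.6
ee_pos: [420.5, 286.9, 110.0]
eef_rot: [0.573, 3.053, 0.036]
force: [0.1, -1.0, 0.7]
finger_gap: 84.7
t 6.6 p [420.5 286.9 110. ] q [ 0.435  0.232 -0.339  0.958 -0.002  0.805] F [ 0.1 -1.   0.7] T [-0.05  0.03 -0.04] gap 84.7
tilt deg 2.42 azim 0.399 x [-0.931  0.363 -0.03 ] y [0.362 0.932 0.029] z [ 0.039  0.016 -0.999]
delta tool [  3.7  -4.8 101.8]
```

View pics/s1.png

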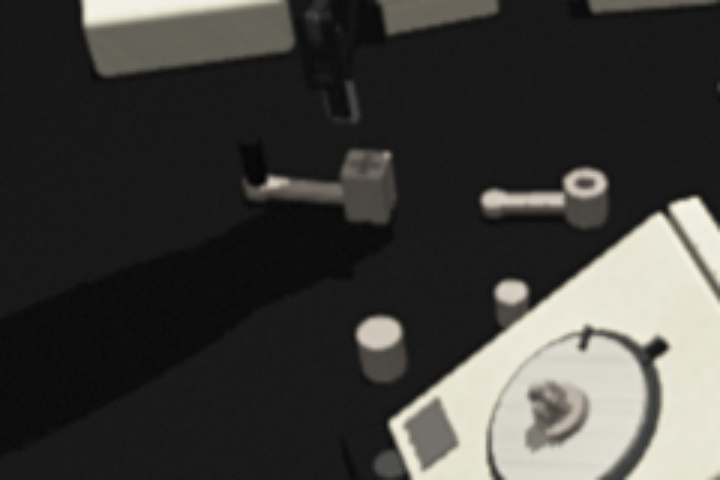

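```bash
python3 -m creep '[[[0.001,-0.002,0.03],0,0.085],[[0.001,-0.001,0.03],0,0.085],[[0.001,-0.001,0.022],0,0.085],[[0.001,-0.001,0.02],0,0.085],[[0,0,0],0,0.085]]'; python3 -c "
from h import *
st()"; python3 -m creep '[[[0,0,0],0,0.02],[[0,0,0],0,0.02],[[0,0,0],0,0.02],[[0,0,0],0,0.02],[[0,0,0],0,0.02],[[0,0,0],0,0.02]]' 40;python3 -c "
from h import *
st()"
```

```text
time: 7.2
ee_pos: [415.6, 283.9, 5.9]
eef_rot: [0.573, 3.056, 0.032]
force: [-0.2, 0.3, -0.8]
finger_gap: 84.9
t 7.2 p [415.6 283.9   5.9] q [ 0.433  0.337 -0.503  0.693 -0.001  0.804] F [-0.2  0.3 -0.8] T [-0.06  0.05 -0.01] gap 84.9
tilt deg 2.17 azim 0.394 x [-0.932  0.363 -0.027] y [0.362 0.932 0.026] z [ 0.035  0.015 -0.999]
time: 7.8
ee_pos: [418.3, 285.3, 9.3]
eef_rot: [0.572, 3.051, 0.039]
force: [-0.4, 0.7, 5.2]
finger_gap: 31.8
t 7.8 p [418.3 285.3   9.3] q [ 0.433  0.333 -0.498  0.694 -0.001  0.804] F [-0.4  0.7  5.2] T [-0.08  0.14 -0.04] gap 31.8
tilt deg 2.59 azim 0.403 x [-0.931  0.363 -0.032] y [0.362 0.932 0.032] z [ 0.042  0.018 -0.999]
```

```bash
python3 -m creep '[[[0,0,0],0,0.02],[[0,0,-0.01],0,0.02],[[0,0,-0.03],0,0.02],[[0,0,-0.04],0,0.02],[[0,0,-0.04],0,0.02],[[0,0,-0.03],0,0.02]]' 80
python3 - <<'E'
from h import *
s,R=st()
im2,d=ctrl.grab_frame("side");cv2.imwrite("pics/s2.png",cv2.resize(im2[60:220,120:340,::-1],None,fx=3.5,fy=3.5))
E
```

```text
time: 8.4
ee_pos: [411.5, 282.3, 161.1]
eef_rot: [0.572, 3.051, 0.038]
force: [0.3, 0.1, -4.1]
finger_gap: 31.3
t 8.4 p [411.5 282.3 161.1] q [ 0.434  0.176 -0.272  1.078 -0.002  0.805] F [ 0.3  0.1 -4.1] T [-0.02 -0.01 -0.01] gap 31.3
tilt deg 2.56 azim 0.398 x [-0.931  0.363 -0.032] y [0.362 0.932 0.031] z [ 0.041  0.017 -0.999]
```

View pics/s2.png

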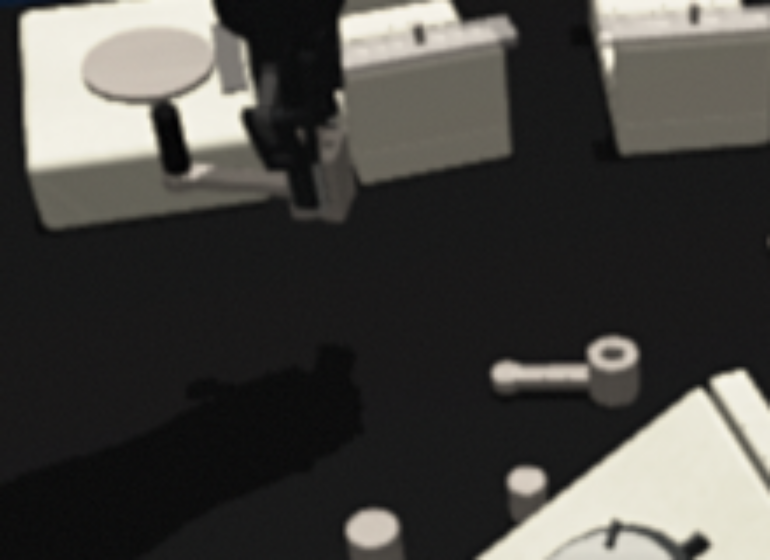

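The crank is in the jaws, level, with the knob at (172,140) in the crop. Next I'll go to the tilting place.

```bash
python3 -m creep '[[[0.002,-0.023,-0.036],0,0.02],[[0.002,-0.023,-0.036],0,0.02],[[0.002,-0.023,-0.036],0,0.02],[[0.002,-0.023,-0.036],0,0.02],[[0.002,-0.023,-0.036],0,0.02],[[0.002,-0.023,-0.036],0,0.02],[[0.002,-0.023,-0.02],0,0.02],[[0.002,-0.023,-0.01],0,0.02]]'; python3 -c "
from h import *
s,R=st();print(R.T@np.array([0,0,.05]))"
```

```text
time: 9.25
ee_pos: [319.5, 111.9, 400.0]
eef_rot: [0.572, 3.05, 0.038]
force: [-0.0, 0.5, -3.3]
finger_gap: 31.4
t 9.25 p [319.5 111.9 400. ] q [ 0.075 -0.137  0.015  1.679  0.014  0.446] F [-0.   0.5 -3.3] T [-0.06 -0.02 -0.  ] gap 31.4
tilt deg 2.61 azim 0.377 x [-0.931  0.362 -0.033] y [0.361 0.932 0.031] z [ 0.042  0.017 -0.999]
[-0.00167166  0.00155022 -0.049948  ]
```

```bash
python3 -m creep '[[[0,0,-0.045],0,0.02],[[0,0,-0.045],0,0.02],[[0,0,-0.045],0,0.02],[[0,0,-0.045],0,0.02],[[0,0,-0.045],0,0.02],[[0,0,-0.045],0,0.02]]'; python3 -c "
from h import *
s,R=st();print(R.T@np.array([0,0,.05]))"
```

```text
time: 9.85
ee_pos: [314.9, 113.9, 547.2]
eef_rot: [0.552, 2.935, 0.079]
force: [0.0, 0.3, -3.3]
finger_gap: 31.4
t 9.85 p [314.9 113.9 547.2] q [ 0.086 -0.115  0.425  1.949  0.01   0.458] F [ 0.   0.3 -3.3] T [-0.08  0.16  0.  ] gap 31.4
tilt deg 9.32 azim 0.146 x [-0.92   0.365 -0.141] y [0.357 0.931 0.08 ] z [ 0.16   0.024 -0.987]
[-0.00703476  0.00400291 -0.04934054]
```

```bash
python3 -m creep '[[[-0.007,0.004,-0.049],0,0.02],[[-0.008,0.004,-0.048],0,0.02],[[-0.009,0.004,-0.047],0,0.02],[[-0.01,0.005,-0.047],0,0.02]]'; python3 -c "
from h import *
s,R=st();print(R.T@np.array([0,0,.05]))"
```

```text
time: 10.25
ee_pos: [328.9, 119.8, 606.1]
eef_rot: [0.526, 2.793, 0.13]
force: [0.8, 0.2, -3.2]
finger_gap: 31.3
t 10.25 p [328.9 119.8 606.1] q [ 1.070e-01 -1.210e-01  5.680e-01  1.949e+00  1.000e-03  4.800e-01] F [ 0.8  0.2 -3.2] T [-0.04  0.45  0.  ] gap 31.3
tilt deg 17.77 azim 0.111 x [-0.89   0.368 -0.27 ] y [0.342 0.929 0.142] z [ 0.303  0.034 -0.952]
[-0.01351526  0.00709121 -0.04761357]
```

```bash
python3 -m creep '[[[-0.014,0.007,-0.047],0,0.02],[[-0.016,0.008,-0.046],0,0.02],[[-0.018,0.009,-0.045],0,0.02],[[-0.019,0.01,-0.044],0,0.02]]'; python3 -c "
from h import *
s,R=st();print(R.T@np.array([0,0,.05]))"
```

```text
time: 10.65
ee_pos: [350.4, 125.7, 670.4]
eef_rot: [0.499, 2.647, 0.182]
force: [-0.2, 0.3, -3.3]
finger_gap: 30.9
t 10.65 p [350.4 125.7 670.4] q [ 0.125 -0.099  0.741  1.949 -0.009  0.496] F [-0.2  0.3 -3.3] T [-0.13  0.7   0.01] gap 30.9
tilt deg 26.42 azim 0.105 x [-0.839  0.374 -0.395] y [0.316 0.926 0.205] z [ 0.443  0.047 -0.896]
[-0.01975962  0.0102279  -0.04477664]
```

```bash
python3 -m creep '[[[-0.02,0.01,-0.044],0,0.02],[[-0.021,0.011,-0.043],0,0.02],[[-0.01,0.005,-0.022],0,0.02]]'; python3 -c "
from h import *
s,R=st();print(R.T@np.array([0,0,.05]))"
```

```text
time: 10.95
ee_pos: [358.2, 127.9, 711.6]
eef_rot: [0.481, 2.555, 0.214]
force: [0.0, 0.4, -3.8]
finger_gap: 31.1
t 10.95 p [358.2 127.9 711.6] q [ 0.133 -0.087  0.848  1.949 -0.014  0.501] F [ 0.   0.4 -3.8] T [-0.12  0.83  0.03] gap 31.1
tilt deg 31.94 azim 0.105 x [-0.798  0.378 -0.47 ] y [0.295 0.924 0.243] z [ 0.526  0.056 -0.849]
[-0.02348633  0.01216817 -0.04243027]
```

```bash
python3 -m creep '[[[0,0,0.02],0.121,0.02],[[0,0,0.03],0.121,0.02],[[0,0,0.03],0.121,0.02],[[0,0,0],0,0.02]]'
cat >> h.py <<'E'
ORI=np.array([500.6,-60.1,111.3])
def tgt(a,h,dx=0,dy=0):
    """TCP target: crank at console angle a, underside h above collar"""
    return ORI+RC@np.array([.9*np.cos(a)+dx,.9*np.sin(a)+dy,9.3+h])
def con(s,R):
    x=RC.T@R[:,0];z=RC.T@R[:,2]; p=RC.T@(s['ee_pos']-ORI);f=RC.T@s['force']
    print("console: tool x angle",np.arctan2(x[1],x[0]).round(3),"z",z.round(3),"tcp",p.round(1),"underside h",(p[2]-9.3).round(1),"F",f.round(1),"T",(RC.T@s['torque']).round(2))
E
python3 -c "
from h import *
s,R=st();con(s,R);print((R.T@(tgt(2.27,70)-s['ee_pos'])).round(1))"
```

```text
time: 11.35
ee_pos: [401.3, 132.3, 637.9]
eef_rot: [0.95, 2.458, 0.337]
force: [0.1, 0.3, -3.5]
finger_gap: 31.1
t 11.35 p [401.3 132.3 637.9] q [ 0.128 -0.146  0.524  1.695 -0.012  0.862] F [ 0.1  0.3 -3.5] T [-0.14  0.75  0.02] gap 31.1
tilt deg 31.32 azim 0.105 x [-0.643  0.683 -0.346] y [0.565 0.728 0.388] z [ 0.517  0.054 -0.854]
console: tool x angle 2.268 z [-0.012 -0.019 -1.   ] tcp [218.7 204.4 484.3] underside h 475.0 F [-1.8  0.2 -3. ] T [-0.02  0.76  0.03]
[ -12.7 -290.1  411.5]
```

```bash
python3 -m creep '[[[-0.001,-0.028,0.036],0,0.02],[[-0.001,-0.028,0.038],0,0.02],[[-0.001,-0.028,0.038],0,0.02],[[-0.001,-0.028,0.038],0,0.02],[[-0.001,-0.028,0.038],0,0.02],[[-0.001,-0.028,0.038],0,0.02],[[-0.001,-0.028,0.038],0,0.02],[[-0.001,-0.028,0.038],0,0.02],[[-0.001,-0.028,0.038],0,0.02],[[-0.001,-0.02,0.038],0,0.02],[[-0.001,-0.015,0.03],0,0.02],[[0,0,0],0,0.02]]'
python3 - <<'E'
from h import *
s,R=st();con(s,R);print((R.T@(tgt(2.27,40)-s['ee_pos'])).round(1))
im,d=ctrl.grab_frame("top");cv2.imwrite("pics/t3.png",cv2.resize(im[210:330,260:400,::-1],None,fx=4,fy=4))
im2,d=ctrl.grab_frame("side");cv2.imwrite("pics/s3.png",cv2.resize(im2[120:290,200:380,::-1],None,fx=4,fy=3.5))
E
```

```text
time: 12.55
ee_pos: [460.8, -62.5, 184.4]
eef_rot: [0.946, 2.456, 0.341]
force: [-0.3, 1.2, -2.6]
finger_gap: 31.1
t 12.55 p [460.8 -62.5 184.4] q [-0.518 -0.167 -0.701  0.576  0.312  0.291] F [-0.3  1.2 -2.6] T [-0.08  0.81  0.05] gap 31.1
tilt deg 31.53 azim 0.108 x [-0.644  0.682 -0.348] y [0.561 0.73  0.391] z [ 0.52   0.057 -0.852]
console: tool x angle 2.27 z [-0.008 -0.017 -1.   ] tcp [ 5.   3.3 83. ] underside h 73.7 F [-1.4  1.2 -2.1] T [0.06 0.82 0.02]
[ 1.9 -5.4 33.8]
```

View pics/s3.png

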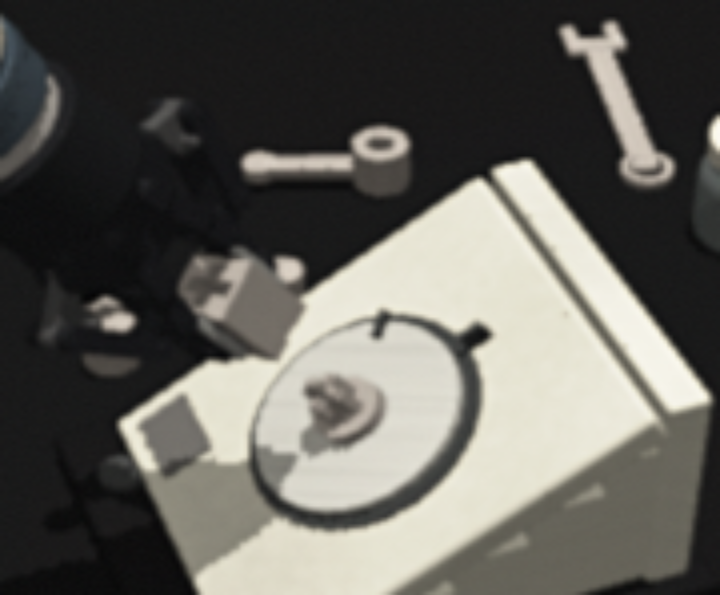

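View pics/t3.png

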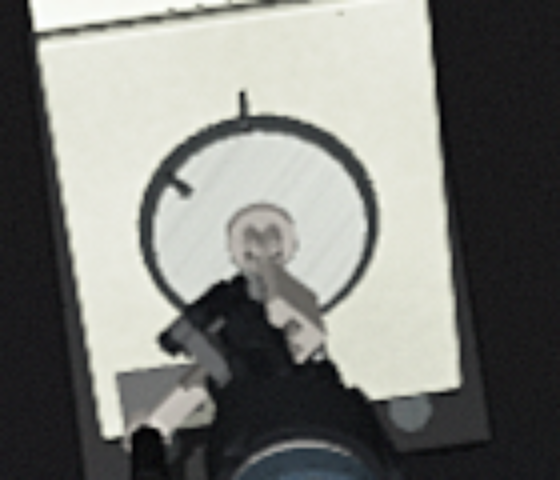

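Run:
```python
from h import *
im=cv2.imread("pics/s3.png")
base=np.array([5.6,2.6,73.7])
a=2.27;X=np.array([np.cos(a),np.sin(a),0]);Y=np.array([-np.sin(a),np.cos(a),0]);Z=np.array([0,0,1.])
def q(p,n=0):
    u,v=pj("side",ORI+RC@p);return (int((u-200+.5)*4),int((v-120+.5)*3.5))
for z in (0,45):
    pts=[base+16*(i*X+j*Y)+z*Z for i,j in((1,1),(1,-1),(-1,-1),(-1,1))]
    cv2.polylines(im,[np.array([q(p) for p in pts])],True,(0,0,255) if z else (0,255,0),1)
cv2.line(im,q(base),q(base+45*Z),(255,0,0),1)
cv2.line(im,q(base*[0,0,0]),q(31*Z),(255,0,0),1)
cv2.circle(im,q(base+90*X+45*Z),3,(255,0,255),-1)
cv2.imwrite("pics/s3b.png",im)
```

```text
(no output)
```

View pics/s3b.png

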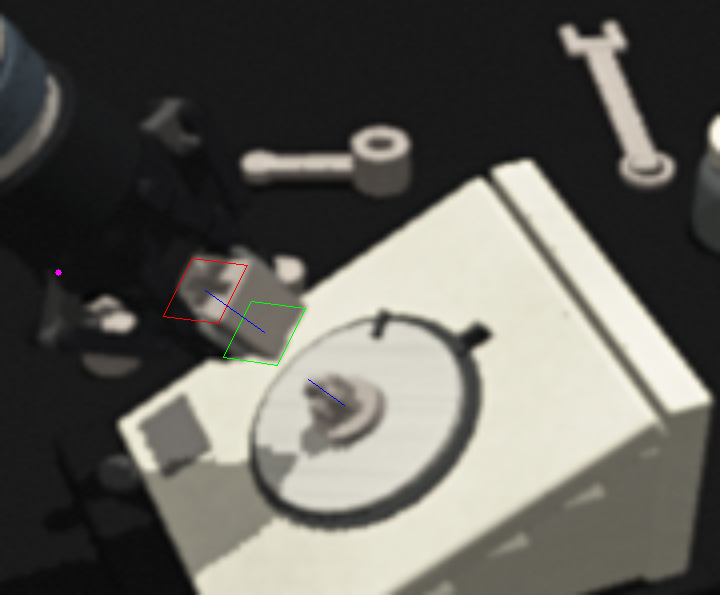

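```bash
python3 -m creep '[[[0.001,-0.003,0.014],0,0.02],[[0.001,-0.002,0.014],0,0.02],[[0,0,0.006],0,0.02],[[0,0,0],0,0.02]]'
python3 - <<'E'
from h import *
s,R=st();con(s,R);print((R.T@(tgt(2.27,30)-s['ee_pos'])).round(1))
im,d=ctrl.grab_frame("top");cv2.imwrite("pics/t4.png",cv2.resize(im[210:330,260:400,::-1],None,fx=5,fy=5))
im2,d=ctrl.grab_frame("side");cv2.imwrite("pics/s4.png",cv2.resize(im2[180:290,220:350,::-1],None,fx=5,fy=5))
E
```

```text
time: 13.05
ee_pos: [476.2, -62.2, 157.0]
eef_rot: [0.942, 2.45, 0.341]
force: [0.4, -0.1, -3.7]
finger_gap: 31.2
t 13.05 p [476.2 -62.2 157. ] q [-0.495 -0.114 -0.743  0.466  0.303  0.313] F [ 0.4 -0.1 -3.7] T [-0.07  0.84 -0.  ] gap 31.2
tilt deg 31.92 azim 0.105 x [-0.642  0.68  -0.353] y [0.558 0.731 0.393] z [ 0.526  0.055 -0.849]
console: tool x angle 2.272 z [-0.002 -0.019 -1.   ] tcp [ 3.5  1.3 51.7] underside h 42.4 F [-1.6 -0.2 -3.4] T [ 0.04  0.84 -0.03]
[ 2.3 -3.4 12.4]
```

View pics/s4.png

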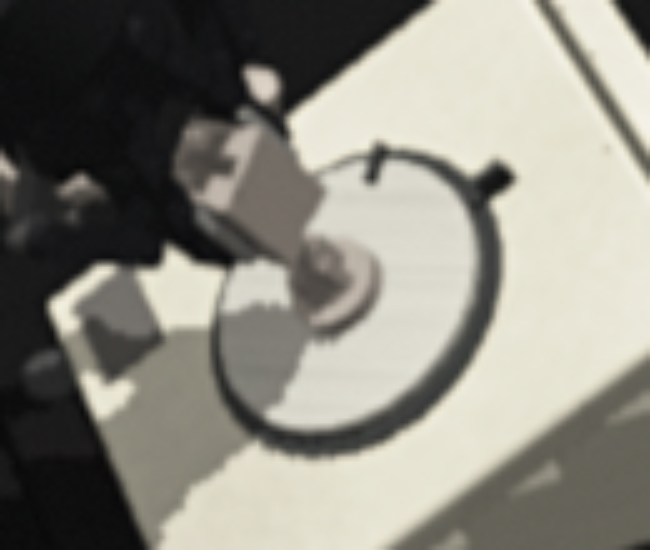

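View pics/t4.png

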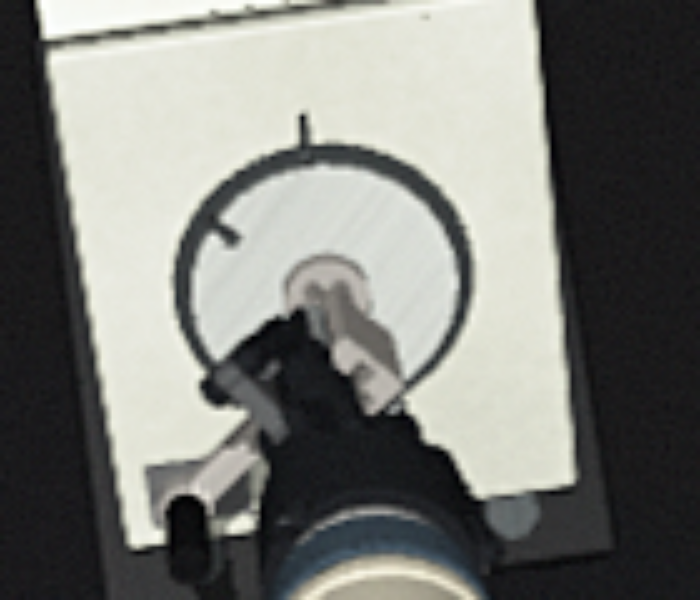

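```bash
python3 -m creep '[[[0.002,-0.0035,0.002],0,0.02],[[0,0,0.002],0,0.02],[[0,0,0],0,0.02],[[0,0,0],0,0.02]]'
python3 - <<'E'
from h import *
s,R=st();con(s,R);print((R.T@(tgt(2.27,30)-s['ee_pos'])).round(1))
E
```

```text
time: 13.55
ee_pos: [474.5, -63.5, 150.4]
eef_rot: [0.945, 2.45, 0.341]
force: [-0.7, 0.1, -4.1]
finger_gap: 31.3
t 13.55 p [474.5 -63.5 150.4] q [-0.501 -0.108 -0.758  0.449  0.305  0.309] F [-0.7  0.1 -4.1] T [-0.12  0.82 -0.03] gap 31.3
tilt deg 31.86 azim 0.105 x [-0.641  0.682 -0.352] y [0.56  0.729 0.393] z [ 0.525  0.055 -0.849]
console: tool x angle 2.27 z [-0.003 -0.019 -1.   ] tcp [-1.7  0.3 47.1] underside h 37.8 F [-2.8  0.2 -3.1] T [-0.02  0.83 -0.02]
[-0.3  1.2  7.8]
```

```bash
python3 -m creep '[[[0,0.001,0.003],0,0.02],[[0,0,0.003],0,0.02],[[0,0,0.003],0,0.02],[[0,0,0],0,0.02],[[0,0,0],0,0.02]]'
python3 - <<'E'
from h import *
s,R=st();con(s,R);print((R.T@(tgt(2.27,25)-s['ee_pos'])).round(1))
E
```

```text
time: 14.05
ee_pos: [479.7, -62.1, 142.8]
eef_rot: [0.945, 2.451, 0.341]
force: [-0.8, 0.3, -3.3]
finger_gap: 31.0
t 14.05 p [479.7 -62.1 142.8] q [-0.489 -0.09  -0.765  0.42   0.3    0.319] F [-0.8  0.3 -3.3] T [-0.13  0.79 -0.03] gap 31.0
tilt deg 31.83 azim 0.105 x [-0.642  0.682 -0.352] y [0.56  0.729 0.393] z [ 0.525  0.056 -0.85 ]
console: tool x angle 2.27 z [-0.003 -0.019 -1.   ] tcp [-1.1  0.9 37.8] underside h 28.5 F [-2.4  0.4 -2.4] T [-0.03  0.8  -0.02]
[-0.5  0.3  3.5]
```

```bash
python3 -m creep '[[[0,0,0.003],0,0.02],[[0,0,0.003],0,0.02],[[0,0,0],0,0.02],[[0,0,0],0,0.02]]'; python3 -c "
from h import *
s,R=st();con(s,R)"; python3 -m creep '[[[0,0,0.002],0,0.02],[[0,0,0.002],0,0.02],[[0,0,0],0,0.02]]'; python3 -c "
from h import *
s,R=st();con(s,R)"
```

```text
time: 14.45
ee_pos: [482.9, -61.8, 137.8]
eef_rot: [0.945, 2.45, 0.341]
force: [0.2, 0.8, -3.2]
finger_gap: 31.4
t 14.45 p [482.9 -61.8 137.8] q [-0.484 -0.078 -0.771  0.401  0.298  0.325] F [ 0.2  0.8 -3.2] T [-0.1   0.83  0.02] gap 31.4
tilt deg 31.84 azim 0.105 x [-0.641  0.682 -0.352] y [0.56  0.729 0.393] z [ 0.525  0.055 -0.85 ]
console: tool x angle 2.27 z [-0.003 -0.019 -1.   ] tcp [-1.1  0.8 31.9] underside h 22.6 F [-1.4  0.7 -2.9] T [0.02 0.84 0.01]
time: 14.75
ee_pos: [485.0, -61.6, 134.3]
eef_rot: [0.945, 2.45, 0.341]
force: [0.2, 0.6, -4.2]
finger_gap: 31.8
t 14.75 p [485.  -61.6 134.3] q [-0.481 -0.07  -0.775  0.388  0.296  0.328] F [ 0.2  0.6 -4.2] T [-0.11  0.74 -0.03] gap 31.8
tilt deg 31.84 azim 0.105 x [-0.641  0.682 -0.352] y [0.56  0.729 0.393] z [ 0.525  0.055 -0.85 ]
console: tool x angle 2.27 z [-0.003 -0.019 -1.   ] tcp [-1.1  0.7 27.8] underside h 18.5 F [-2.   0.5 -3.7] T [-0.02  0.75 -0.02]
```

```bash
python3 -m creep '[[[0,0,0.002],0,0.02],[[0,0,0.002],0,0.02],[[0,0,0.002],0,0.02],[[0,0,0],0,0.02]]'; python3 -c "
from h import *
s,R=st();con(s,R)"; python3 -m creep '[[[0,0,0.002],0,0.02],[[0,0,0.002],0,0.02],[[0,0,0],0,0.02]]'; python3 -c "
from h import *
s,R=st();con(s,R)"
```

```text
time: 15.15
ee_pos: [488.1, -61.2, 129.1]
eef_rot: [0.945, 2.451, 0.341]
force: [0.0, -0.0, -3.4]
finger_gap: 31.1
t 15.15 p [488.1 -61.2 129.1] q [-0.475 -0.057 -0.78   0.369  0.293  0.333] F [ 0.  -0.  -3.4] T [-0.02  0.9   0.08] gap 31.1
tilt deg 31.83 azim 0.105 x [-0.642  0.682 -0.351] y [0.56  0.729 0.393] z [ 0.524  0.056 -0.85 ]
console: tool x angle 2.27 z [-0.003 -0.019 -1.   ] tcp [-1.2  0.6 21.7] underside h 12.4 F [-1.8 -0.  -2.9] T [0.13 0.89 0.01]
time: 15.45
ee_pos: [490.2, -61.0, 125.7]
eef_rot: [0.945, 2.451, 0.342]
force: [-0.4, 1.3, -5.5]
finger_gap: 31.3
t 15.45 p [490.2 -61.  125.7] q [-0.472 -0.049 -0.784  0.357  0.292  0.336] F [-0.4  1.3 -5.5] T [0.04 1.03 0.13] gap 31.3
tilt deg 31.83 azim 0.106 x [-0.642  0.682 -0.351] y [0.56  0.729 0.393] z [ 0.524  0.056 -0.85 ]
console: tool x angle 2.27 z [-0.003 -0.019 -1.   ] tcp [-1.2  0.6 17.7] underside h 8.4 F [-3.1  1.4 -4.6] T [0.23 1.01 0.02]
```

```bash
python3 -m creep '[[[0,0,0.002],0,0.02],[[0,0,0.002],0,0.02],[[0,0,0],0,0.02]]'; python3 -c "
from h import *
s,R=st();con(s,R)"; python3 -m creep '[[[0,0,0.002],0,0.02],[[0,0,0.0015],0,0.02],[[0,0,0],0,0.02]]'; python3 -c "
from h import *
s,R=st();con(s,R)"
```

```text
time: 15.75
ee_pos: [492.2, -60.7, 122.3]
eef_rot: [0.945, 2.451, 0.342]
force: [-1.0, 2.7, -5.6]
finger_gap: 31.5
t 15.75 p [492.2 -60.7 122.3] q [-0.468 -0.041 -0.787  0.344  0.29   0.339] F [-1.   2.7 -5.6] T [0.22 1.16 0.23] gap 31.5
tilt deg 31.83 azim 0.106 x [-0.642  0.682 -0.351] y [0.56  0.729 0.393] z [ 0.524  0.056 -0.85 ]
console: tool x angle 2.27 z [-0.003 -0.019 -1.   ] tcp [-1.3  0.6 13.7] underside h 4.4 F [-3.5  2.8 -4.4] T [ 0.44  1.12 -0.  ]
time: 16.05
ee_pos: [494.0, -60.5, 119.3]
eef_rot: [0.945, 2.451, 0.342]
force: [-1.5, 3.1, -5.3]
finger_gap: 31.0
t 16.05 p [494.  -60.5 119.3] q [-0.465 -0.034 -0.79   0.333  0.289  0.342] F [-1.5  3.1 -5.3] T [0.43 1.35 0.39] gap 31.0
tilt deg 31.82 azim 0.106 x [-0.642  0.682 -0.351] y [0.56  0.729 0.393] z [ 0.524  0.056 -0.85 ]
console: tool x angle 2.27 z [-0.003 -0.019 -1.   ] tcp [-1.3  0.5 10.3] underside h 1.0 F [-3.7  3.3 -3.9] T [0.73 1.27 0.01]
```

```bash
python3 -m creep '[[[0,0,0.0015],0,0.02],[[0,0,0.001],0,0.02],[[0,0,0],0,0.02]]'; python3 -c "
from h import *
s,R=st();con(s,R)"; python3 -m creep '[[[0,0,0.001],0,0.02],[[0,0,0.001],0,0.02],[[0,0,0],0,0.02]]'; python3 -c "
from h import *
s,R=st();con(s,R)"
```

```text
time: 16.35
ee_pos: [495.0, -60.3, 117.7]
eef_rot: [0.945, 2.45, 0.341]
force: [-12.7, 2.8, 5.1]
finger_gap: 31.3
t 16.35 p [495.  -60.3 117.7] q [-0.463 -0.03  -0.792  0.327  0.288  0.344] F [-12.7   2.8   5.1] T [0.52 1.85 0.56] gap 31.3
tilt deg 31.84 azim 0.105 x [-0.641  0.682 -0.352] y [0.56  0.729 0.393] z [ 0.525  0.055 -0.85 ]
console: tool x angle 2.27 z [-0.003 -0.019 -1.   ] tcp [-1.3  0.5  8.4] underside h -0.9 F [-7.6  4.6 10.8] T [0.95 1.76 0.07]
time: 16.65
ee_pos: [495.2, -60.3, 117.5]
eef_rot: [0.945, 2.449, 0.34]
force: [-44.6, 3.1, 39.3]
finger_gap: 31.5
t 16.65 p [495.2 -60.3 117.5] q [-0.462 -0.03  -0.793  0.323  0.287  0.345] F [-44.6   3.1  39.3] T [0.9  3.42 0.83] gap 31.5
tilt deg 31.9 azim 0.102 x [-0.64   0.682 -0.353] y [0.56  0.729 0.393] z [ 0.526  0.054 -0.849]
console: tool x angle 2.27 z [-0.002 -0.021 -1.   ] tcp [-1.3  0.6  8.1] underside h -1.2 F [-16.2   9.4  56.5] T [ 1.6   3.26 -0.03]
```

```bash
python3 -m creep '[[[0,0,-0.0015],0,0.02],[[0,0,0],0.05,0.02],[[0,0,0],0.05,0.02],[[0,0,0],0.05,0.02],[[0,0,0],0,0.02]]' 100
python3 - <<'E'
from h import *
s,R=st();con(s,R)
im2,d=ctrl.grab_frame("side");cv2.imwrite("pics/s5.png",cv2.resize(im2[180:290,220:350,::-1],None,fx=5,fy=5))
im2,d=ctrl.grab_frame("top");cv2.imwrite("pics/t5.png",cv2.resize(im2[210:330,260:400,::-1],None,fx=5,fy=5))
E
```

```text
time: 17.15
ee_pos: [494.9, -59.9, 117.6]
eef_rot: [1.133, 2.384, 0.394]
force: [-21.1, 5.0, 14.8]
finger_gap: 31.5
t 17.15 p [494.9 -59.9 117.6] q [-0.463 -0.03  -0.793  0.326  0.288  0.496] F [-21.1   5.   14.8] T [0.95 2.27 0.92] gap 31.5
tilt deg 31.86 azim 0.106 x [-0.55   0.784 -0.288] y [0.65  0.618 0.442] z [ 0.525  0.056 -0.849]
console: tool x angle 2.118 z [-0.003 -0.019 -1.   ] tcp [-1.4  1.   8.3] underside h -1.0 F [-9.3  8.  23.2] T [1.56 2.11 0.11]
```

View pics/s5.png

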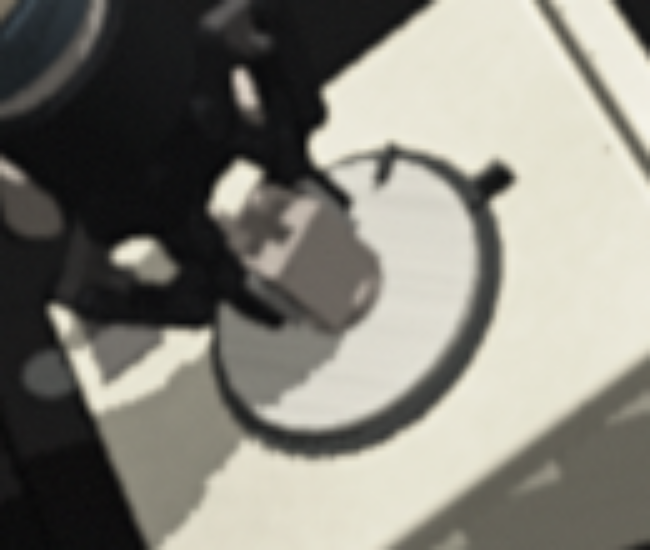

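View pics/t5.png

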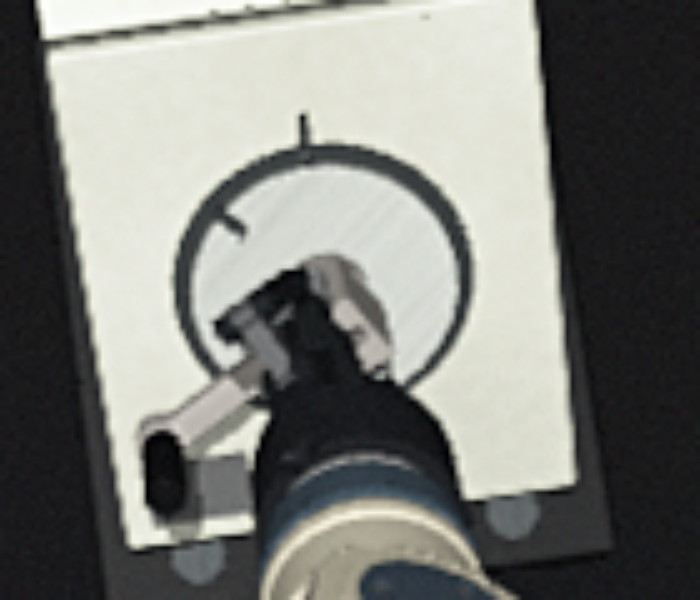

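```bash
cat >> h.py <<'E'
OC=dict(top=np.array([500.6,-59.7,112.2]),side=np.array([500.7,-60.5,110.5]))
def pointer(tag,lo=-.5,hi=1.2):
    for name in ("top","side"):
        im,d=ctrl.grab_frame(name);im=np.ascontiguousarray(im[:,:,::-1]);cv2.imwrite(f"pics/{name}_{tag}.png",im)
        g=cv2.cvtColor(im,cv2.COLOR_BGR2GRAY);out=[]
        for r in (44,46,48,50):
            aa=np.arange(lo,hi,.005)
            pr=np.array([float(cv2.getRectSubPix(g,(1,1),tuple(map(float,pj(name,OC[name]+RC@np.array([r*np.cos(a),r*np.sin(a),-9])))))[0,0]) for a in aa])
            wg=np.clip(np.median(pr)*.75-pr,0,None);i=np.argmin(pr);wg[abs(aa-aa[i])>.12]=0
            out.append(((wg*aa).sum()/max(wg.sum(),1e-6)).round(3))
        print(name,"pointer",out)
E
python3 -m creep '[[[0,0,-0.0005],0.07,0.02],[[0,0,0],0.07,0.02],[[0,0,0],0.07,0.02],[[0,0,0],0.07,0.02],[[0,0,0],0.07,0.02],[[0,0,0],0.05,0.02],[[0,0,0],0,0.02],[[0,0,0],0,0.02]]'
python3 - <<'E'
from h import *
s,R=st();con(s,R);pointer("p1")
E
```

```text
time: 18.05
ee_pos: [495.1, -59.4, 117.8]
eef_rot: [1.61, 2.151, 0.524]
force: [-12.8, 8.3, 6.7]
finger_gap: 31.0
t 18.05 p [495.1 -59.4 117.8] q [-0.463 -0.03  -0.792  0.327  0.29   0.894] F [-12.8   8.3   6.7] T [1.33 1.69 1.07] gap 31.0
tilt deg 31.88 azim 0.109 x [-0.256  0.962 -0.093] y [0.812 0.266 0.52 ] z [ 0.525  0.058 -0.849]
console: tool x angle 1.72 z [-0.002 -0.017 -1.   ] tcp [-1.1  1.5  8.4] underside h -0.9 F [-6.2 10.  11.8] T [1.88 1.49 0.08]
top pointer [np.float64(0.382), np.float64(0.376), np.float64(0.374), np.float64(0.371)]
side pointer [np.float64(1.173), np.float64(1.185), np.float64(0.417), np.float64(0.417)]
```

```bash
python3 -m creep '[[[0.001,0,0],0.06,0.02],[[0,0,0],0.06,0.02],[[0,0,0],0.06,0.02],[[0,0,0],0.06,0.02],[[0,0,0],0.06,0.02],[[0,0,0],0.05,0.02],[[0,0,0],0,0.02],[[0,0,0],0,0.02]]'
python3 - <<'E'
from h import *
s,R=st();con(s,R);pointer("p2",-.4,.5)
for name in ("top","side"):
    g=cv2.imread(f"pics/{name}_p2.png",0)
    for r in (66,70,74):
      for z in (-12,-9,-5):
        aa=np.arange(-.2,.2,.004)
        pr=np.array([float(cv2.getRectSubPix(g,(1,1),tuple(map(float,pj(name,OC[name]+RC@np.array([r*np.cos(a),r*np.sin(a),z])))))[0,0]) for a in aa])
        wg=np.clip(pr.max()*.75-pr,0,None);print(name,r,z,((wg*aa).sum()/max(wg.sum(),1e-6)).round(3),end="; ")
    print()
a=cv2.imread("pics/top_p2.png")[210:330,260:400];b=cv2.imread("pics/side_p2.png")[180:290,220:350]
cv2.imwrite("pics/p2.png",np.hstack([cv2.resize(a,(400,343)),cv2.resize(b,(400,343))]))
E
```

```text
time: 18.95
ee_pos: [495.6, -59.0, 118.1]
eef_rot: [1.997, 1.873, 0.626]
force: [-6.5, 7.1, 3.6]
finger_gap: 31.2
t 18.95 p [495.6 -59.  118.1] q [-0.461 -0.03  -0.792  0.325  0.288  1.246] F [-6.5  7.1  3.6] T [1.   1.21 0.78] gap 31.2
tilt deg 31.95 azim 0.107 x [0.038 0.995 0.09 ] y [ 0.85  -0.08   0.521] z [ 0.526  0.057 -0.849]
console: tool x angle 1.37 z [-0.001 -0.018 -1.   ] tcp [-0.5  1.8  8.3] underside h -1.0 F [-2.7  8.   6. ] T [1.4  1.05 0.04]
top pointer [np.float64(0.034), np.float64(0.033), np.float64(0.034), np.float64(0.035)]
side pointer [np.float64(0.076), np.float64(0.082), np.float64(0.084), np.float64(0.084)]
top 66 -12 0.013; top 66 -9 0.024; top 66 -5 -0.075; top 70 -12 0.003; top 70 -9 0.006; top 70 -5 0.011; top 74 -12 0.003; top 74 -9 0.004; top 74 -5 0.006; 
side 66 -12 0.021; side 66 -9 -0.021; side 66 -5 -0.08; side 70 -12 0.016; side 70 -9 -0.02; side 70 -5 -0.067; side 74 -12 0.013; side 74 -9 -0.021; side 74 -5 -0.066;
```

View pics/p2.png

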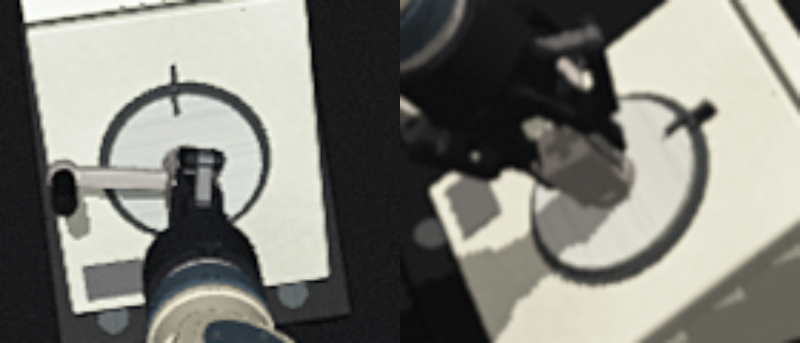

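```bash
python3 -m creep '[[[0.0005,0,0],0.03,0.02],[[0,0,0],0,0.02],[[0,0,0],0,0.02],[[0,0,0],0,0.02]]'
python3 - <<'E'
from h import *
s,R=st();con(s,R);pointer("p3",-.4,.4)
a=cv2.imread("pics/top_p3.png")[225:265,300:345];b=cv2.imread("pics/side_p3.png")[200:245,290:335]
cv2.imwrite("pics/p3.png",np.hstack([cv2.resize(a,(400,360),interpolation=cv2.INTER_CUBIC),cv2.resize(b,(360,360),interpolation=cv2.INTER_CUBIC)]))
E
```

```text
time: 19.45
ee_pos: [495.6, -59.0, 118.2]
eef_rot: [2.029, 1.846, 0.633]
force: [-5.7, 4.3, 2.6]
finger_gap: 31.2
t 19.45 p [495.6 -59.  118.2] q [-0.46  -0.031 -0.792  0.324  0.287  1.277] F [-5.7  4.3  2.6] T [0.6  1.33 0.61] gap 31.2
tilt deg 31.93 azim 0.105 x [0.065 0.992 0.105] y [ 0.848 -0.11   0.518] z [ 0.526  0.055 -0.849]
console: tool x angle 1.34 z [-0.001 -0.019 -1.   ] tcp [-0.4  1.8  8.4] underside h -0.9 F [-2.9  5.   4.9] T [0.99 1.23 0.11]
top pointer [np.float64(0.006), np.float64(0.004), np.float64(0.005), np.float64(0.012)]
side pointer [np.float64(0.04), np.float64(0.058), np.float64(0.059), np.float64(0.056)]
```

View pics/p3.png

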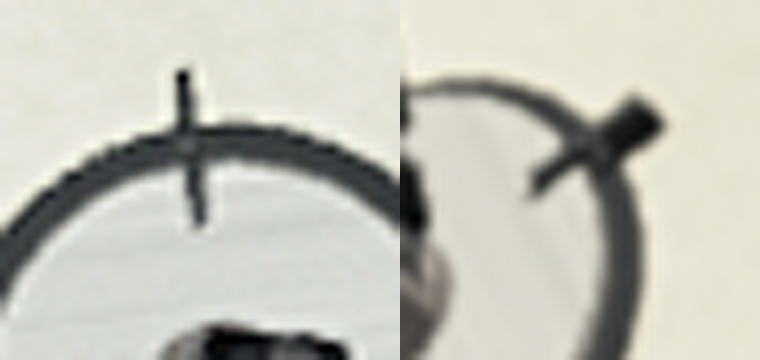

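```bash
python3 -m creep '[[[0,0,0],0,0.04],[[0,0,0],0,0.06],[[0,0,0],0,0.085],[[0,0,0],0,0.085],[[0,0,0],0,0.085],[[0,0,0],0,0.085]]'
python3 - <<'E'
from h import *
s,R=st();con(s,R);pointer("p4",-.4,.4)
b=cv2.imread("pics/side_p4.png")[170:290,220:360]
cv2.imwrite("pics/p4.png",cv2.resize(b,(700,600),interpolation=cv2.INTER_CUBIC))
E
```

```text
time: 20.15
ee_pos: [495.3, -59.2, 117.6]
eef_rot: [2.03, 1.846, 0.631]
force: [0.3, -0.3, -0.3]
finger_gap: 85.0
t 20.15 p [495.3 -59.2 117.6] q [-0.46  -0.03  -0.793  0.324  0.286  1.277] F [ 0.3 -0.3 -0.3] T [-0.05  0.47 -0.04] gap 85.0
tilt deg 31.86 azim 0.105 x [0.065 0.992 0.105] y [ 0.849 -0.11   0.517] z [ 0.525  0.055 -0.849]
console: tool x angle 1.34 z [-0.003 -0.019 -1.   ] tcp [-1.   1.6  8. ] underside h -1.3 F [ 0.1 -0.4 -0.4] T [-0.01  0.47 -0.05]
top pointer [np.float64(0.005), np.float64(0.004), np.float64(0.004), np.float64(0.011)]
side pointer [np.float64(0.039), np.float64(0.058), np.float64(0.06), np.float64(0.056)]
```

View pics/p4.png

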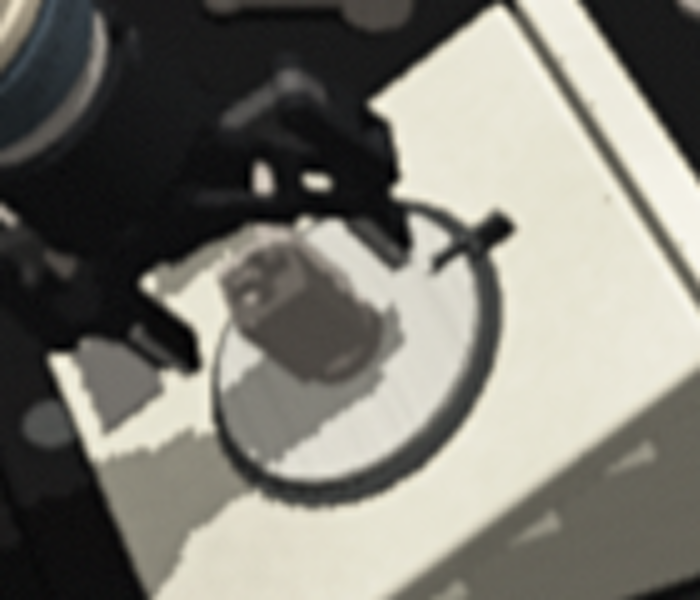

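```bash
python3 -m creep '[[[0,0,-0.01],0,0.085],[[0,0,-0.02],0,0.085],[[0,0,-0.03],0,0.085],[[0,0,-0.04],0,0.085],[[0,0,-0.04],0,0.085],[[0,0,-0.04],0,0.085],[[0,0,-0.03],0,0.085],[[0,0,0],0,0.085],[[0,0,0],0,0.085]]'
python3 - <<'E'
from h import *
s,R=st();pointer("p5",-.4,.4)
a=cv2.imread("pics/top_p5.png")[210:310,270:380];b=cv2.imread("pics/side_p5.png")[190:290,230:340]
cv2.imwrite("pics/p5.png",np.hstack([cv2.resize(x,(400,364),interpolation=cv2.INTER_CUBIC) for x in (a,b)]))
E
```

```text
time: 21.15
ee_pos: [385.1, -71.1, 296.2]
eef_rot: [2.03, 1.844, 0.631]
force: [-0.7, 0.7, -0.9]
finger_gap: 85.3
t 21.15 p [385.1 -71.1 296.2] q [-0.708 -0.362 -0.522  1.005  0.393  1.041] F [-0.7  0.7 -0.9] T [-0.08  0.52 -0.03] gap 85.3
tilt deg 31.91 azim 0.102 x [0.066 0.992 0.104] y [ 0.848 -0.111  0.518] z [ 0.526  0.054 -0.849]
top pointer [np.float64(0.006), np.float64(0.004), np.float64(0.004), np.float64(0.012)]
side pointer [np.float64(0.041), np.float64(0.058), np.float64(0.059), np.float64(0.057)]
```

View pics/p5.png

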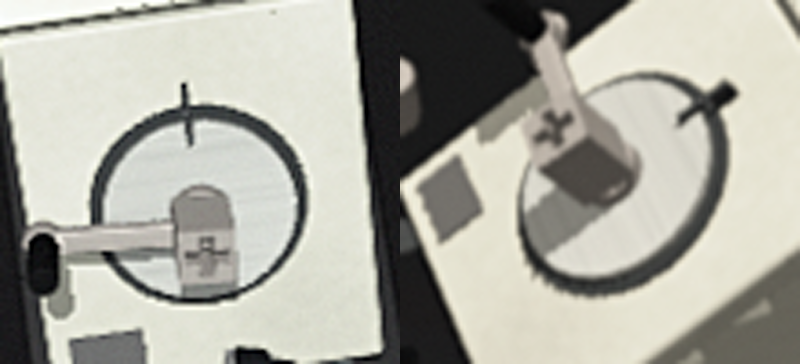

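View pics/top_p5.png

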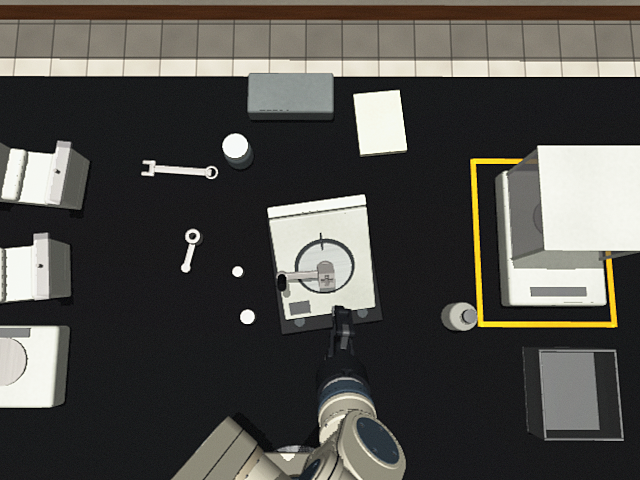

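Run:
```python
from h import *
# parallax: console-plane angle read at z=-9 of a point at (48,a) height -9+h
for a in (0,.01,.02,.87):
  for h in (0,2,4):
    o=[]
    for n in ("top","side"):
        C=(CAL[n]["cam_to_world"][:3,3]-OC[n])@RC;P=np.array([48*np.cos(a),48*np.sin(a),-9+h]);t=(-9-C[2])/(P[2]-C[2]);Q=C+t*(P-C);o.append(np.arctan2(Q[1],Q[0]).round(3))
    print(a,h,o)
for n in ("top","side"):
    im,d=ctrl.grab_frame(n);P=(cloud(n,d)-OC[n])@RC
    m=(abs(P[...,0])<14)&(abs(P[...,1])<14)&(P[...,2]>30)
    z=P[...,2][m];print(n,m.sum(),"hub top z median",np.median(z[z>40]).round(1),np.histogram(z,bins=np.arange(30,60,3))[0])
```

```text
0 0 [np.float64(0.0), np.float64(0.0)]
0 2 [np.float64(-0.001), np.float64(0.036)]
0 4 [np.float64(-0.003), np.float64(0.073)]
0.01 0 [np.float64(0.01), np.float64(0.01)]
0.01 2 [np.float64(0.009), np.float64(0.046)]
0.01 4 [np.float64(0.008), np.float64(0.083)]
0.02 0 [np.float64(0.02), np.float64(0.02)]
0.02 2 [np.float64(0.019), np.float64(0.056)]
0.02 4 [np.float64(0.018), np.float64(0.094)]
0.87 0 [np.float64(0.87), np.float64(0.87)]
0.87 2 [np.float64(0.885), np.float64(0.902)]
0.87 4 [np.float64(0.901), np.float64(0.932)]
top 162 hub top z median 44.7 [15 12 13 16 57 45  4  0  0]
side 920 hub top z median 324.0 [12 21 16 26 61 55  1  0  0]
```

```bash
python3 -c "
from workcell import ctrl
print(ctrl.finish_job())"
```

```text
the job is handed in; nothing more can be done
None
```

The crank is fully home on the splined shaft, the pointer is in line with the mark, and the gripper is open and clear. I handed the job in at about 21 s; it reports no verdict.

**How it went:**
- The rows only allow a turn about the tool's z, so they cannot tilt the tool. I tilted it by driving it upward against joint 4's limit until it leaned about 32° along the shaft.
- A first trial without the crank left the tool about 6° off vertical. I worked that down to 2.4° before gripping.
- The images put the ribs at about 0.70 rad, so I indexed the crank there. It slid over the ribs without any searching and stopped on the collar at about 57 N.
- I then turned the hub by about 0.93 rad, checking the pointer with the cameras, and let go.

**Last checks:**
- **Seating:** the top camera's depth puts the hub's top 44.7 mm above the collar, against 45 mm when home. The side camera's median was spoilt by stray points, but its readings near the hub agree.
- **Pointer:** the top camera reads it at about 0.005 rad and the mark at about 0.005 rad, so they are in line. It did not change after letting go or after backing off.
- **Disagreement:** the side camera reads the pointer at about 0.058 rad. That fits a pointer standing some 2–3 mm above the dial and seen at an angle; with that allowed for, both views give about 0.01 rad.
- **Bystanders:** the weights, jar, bottle, wrench and plain lever look unmoved in the final top view.

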